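Close the shield covers of a radio board and restart its test

ROBOT

A 6-joint arm with a two-finger parallel gripper is mounted at the origin on the work surface. World frame = base frame: x ahead of the robot, y to its left, z up, the work surface at z = 0. Lengths are in m, angles in rad, forces in N, time in s.
With the tool pointing down it reaches from about 0.225 to 0.875 m from the base axis. Payload 3.4 kg.
Tool frame: the origin (TCP) lies where the fingers leave the gripper's body, on its centre line; the fingertips stand 73 mm ahead of it and the grasp point (between the pads) lies 54 mm ahead of it; x points along the fingers, y is the direction in which the jaws open and shut, and the axes are right-handed (so a half turn about x gives the same grasp; the last joint's range is limited). The gripper opens to 85 mm and grips with 20 to 120 N. Pads are 22 mm wide; open, the fingers measure 114 mm over their backs; the gripper's body (76 mm by 85 mm) begins 54 mm behind the grasp point. The pads swing forward as they close: fully open they stand 13 mm farther back than shut.
Start: joints at [-1.435, 0.276, 1.505, -0, 1.361, -0.121], TCP at [0.146, -0.556, 0.304] pointing down, gripper open.
Joint ranges: [-2.89, 2.89], [-0.75, 2.08], [0.22, 2.7], [-1.18, 4.32], [0.11, 2.71], [-2.7, 2.7]. Speed limits (rad/s): [2.57, 2.57, 3.14, 3.14, 3.14, 3.14].

INTERFACE

Orientations are given as a unit quaternion [w, x, y, z].
In Python, from rig import manip gives the robot as it stands.
- The arm moves only by the tool play_rows, never from a script. Its argument "steps" is a list of rows, each a list of 5 numbers: the closure, from 0 (fully open) to 1 (shut), then the shift along the tool's x, y, z as a fraction of full scale, then the turn about the tool's x as a fraction of full scale. In form: [[grip, tx, ty, tz, twist], ...]. A call has 1 to 20 rows; each row shifts and turns the commanded pose from where the row before left it, along the tool's axes as they then stand; what a row does not reach is not made up. Full scale, the value 1, is 0.03 m for a shift and 6 degrees for a turn. A row lasts 1/10 s, in which the tool goes at most 50 mm and 8.59 degrees, less where a joint would pass 70% of its speed; a pose out of reach is approached as far as the arm can. A call with a number of a shift or a turn outside -1 to 1 is refused whole. A call with a gripper value outside its range is refused whole. The fingers move at their own pace and stop on an object; "newtons" is the grip in N (left out, the last holds). Time passes only in rows, so rows that do not move let the fingers close. It gives the time, the measured TCP pose, the force and the opening at its end, in the units of the state.
- manip.get_state(): the state, without advancing time (a new reading comes with each control period).
- manip.get_image(name): name is "scene" or "top" or "wrist"; returns (picture, depth): 384x512x3 uint8, red, green, blue; 384x512 float32, m along the optical axis (not along the pixel's ray), 0 where there is no reading.
- manip.camera_model(name): a dict with "mtx" (3x3 intrinsics, pixels), "R" (3x3) and "t" (3): a world point X has camera coordinates R X + t. Camera axes: x right, y down, z forward; pixel columns grow to the right and rows downward; lengths in m; the calibration is good to about 2 mm. The wrist camera is an equidistant fisheye: a pixel r from the principal point sees the ray r / f radians off the axis. A picture is of the moment at which its call begins: read the wrist's pose just before it. camera_model takes no time and is no camera call; for the wrist camera it gives the pose at the moment of the call.
- manip.sign_off(): hands the job in, once; it reports no verdict.
Trained networks look in the newest picture that a camera, given by its name, has taken for a name from the list of things; names that differ only in an ending like _2 or _b are one class to them, and where a whole thing is asked for, a point or a joint stands for the part that bears it (a point fixed in the world has none). Each returns a list of dicts, best first, with "conf" (0 to 1); they miss things now and then, are a little off and sometimes report something else, mostly with a low value. They report only what shows in the picture. A call takes as long as a camera call. They do not tell look-alikes from the thing itself.
- manip.regions_of(camera, query): "mask" (384x512 bool, what is visible of it).
- manip.mark_of(camera, query): "location" ([x, y, z] in m, in the coordinates of the camera as it stood for that picture, good to about 4 mm: a listed point, or the origin of a listed thing).
The state is a dict: "clock": time; "qpos": joint angles; "qd": joint speeds; "effort": joint torques, N m; "position": TCP position; "ee_rot": TCP orientation; "contact_force": force on the tool from outside, world axes, zero at the start; "moment": the same for the moment, N m; "width": finger opening in m.
Only numpy, scipy, OpenCV 4.12 (cv2) and the standard library are available. Lean on these libraries where they do the work, as an engineer would, in place of code of your own. Each camera call takes 0.05 s, during which the arm holds its last target.

TASK

Close up the radio board and restart its test. First switch the board off with the red key on the test unit; then push all three plug-in modules fully home in their sockets and fit every loose shield cover on the bench over a shield frame of the board (one to a frame, any frame; a frame with no cover stays open), pressing each cover down until it is fully home and level. Only when all that is done, press the yellow key (supply on) and after it the green key (start test), one key at a time and each fully down and let up again, and leave the other things on the bench where they are.

Things in the scene. Friction and masses are not known exactly. Their poses are not given: they have to be found in the camera images.
- board: green circuit board 230 (x) x 210 (y) on an aluminium carrier fixed to the bench, its top face 18 above the bench. On it: four equal open tin-plate shield frames, 52 (x) x 36 (y) outside, wall 2, rim 36 above the bench, and three plug-in modules near its -x edge; all else on it is lower than the frames. Origin: centre of the underside, on the bench; z up
- home_1 (a point): centre of frame 1, 22 above the bench: where a cover's origin lies when fully home on it; axes as the board's (a cover's x lies along x, either way round). Spring-finger strips in the frame stand 5 above its rim, so a cover laid on loosely rests level, 5 too high; pushing it down takes about 6 N and the strips then stay down
- home_2 (a point): centre of frame 2, 22 above the bench: where a cover's origin lies when fully home on it; axes as the board's (a cover's x lies along x, either way round). Spring-finger strips in the frame stand 5 above its rim, so a cover laid on loosely rests level, 5 too high; pushing it down takes about 6 N and the strips then stay down
- home_3 (a point): centre of frame 3, 22 above the bench: where a cover's origin lies when fully home on it; axes as the board's (a cover's x lies along x, either way round). Spring-finger strips in the frame stand 5 above its rim, so a cover laid on loosely rests level, 5 too high; pushing it down takes about 6 N and the strips then stay down
- home_4 (a point): centre of frame 4, 22 above the bench: where a cover's origin lies when fully home on it; axes as the board's (a cover's x lies along x, either way round). Spring-finger strips in the frame stand 5 above its rim, so a cover laid on loosely rests level, 5 too high; pushing it down takes about 6 N and the strips then stay down
- cover_1: loose shield cover 1 (None if absent): bright metal cap 60 (x) x 44 (y) x 16 high outside, top plate 2 thick, open below, skirt wall 2, about 35 g, small dark holes in its top. The skirt goes over the outside of a frame with 2 to spare all round. All covers are alike and fit any frame. Starts the right way up on the bench. Origin: centre of its open underside, z up
- cover_2: loose shield cover 2 (None if absent): bright metal cap 60 (x) x 44 (y) x 16 high outside, top plate 2 thick, open below, skirt wall 2, about 35 g, small dark holes in its top. The skirt goes over the outside of a frame with 2 to spare all round. All covers are alike and fit any frame. Starts the right way up on the bench. Origin: centre of its open underside, z up
- cover_3: loose shield cover 3 (None if absent): bright metal cap 60 (x) x 44 (y) x 16 high outside, top plate 2 thick, open below, skirt wall 2, about 35 g, small dark holes in its top. The skirt goes over the outside of a frame with 2 to spare all round. All covers are alike and fit any frame. Starts the right way up on the bench. Origin: centre of its open underside, z up
- cover_4: loose shield cover 4 (None if absent): bright metal cap 60 (x) x 44 (y) x 16 high outside, top plate 2 thick, open below, skirt wall 2, about 35 g, small dark holes in its top. The skirt goes over the outside of a frame with 2 to spare all round. All covers are alike and fit any frame. Starts the right way up on the bench. Origin: centre of its open underside, z up
- module_1_top (a point): centre of the top of plug-in module 1: a steel box 28 x 28 x 20 high with a yellow patch on top, in a black socket along the board's robot-side edge, 60 from the next. Its top is 44 above the bench when fully home and up to 50 when it stands proud; pushing it in takes about 7 N and it stays where it is left
- module_2_top (a point): centre of the top of plug-in module 2: a steel box 28 x 28 x 20 high with a yellow patch on top, in a black socket along the board's robot-side edge, 60 from the next. Its top is 44 above the bench when fully home and up to 50 when it stands proud; pushing it in takes about 7 N and it stays where it is left
- module_3_top (a point): centre of the top of plug-in module 3: a steel box 28 x 28 x 20 high with a yellow patch on top, in a black socket along the board's robot-side edge, 60 from the next. Its top is 44 above the bench when fully home and up to 50 when it stands proud; pushing it in takes about 7 N and it stays where it is left
- key_red (a joint): travel of the red key: board supply off, m: 0 up, 0.004 fully down; spring return, about 4 N to push fully down; counts as pressed past 0.0026
- key_red_top (a point): centre of the top face of the red key: board supply off; 43 above the bench when up. The three square keys, 22 x 22, stand 9 high in a row 48 apart (red leftmost as seen from the robot, yellow, green) near the robot-side edge of a grey test unit 110 deep x 170 wide x 34 high with a dark blue screen, lying flat and fixed
- key_yellow (a joint): travel of the yellow key: board supply on, m: 0 up, 0.004 fully down; spring return, about 4 N to push fully down; counts as pressed past 0.0026
- key_yellow_top (a point): centre of the top face of the yellow key: board supply on; 43 above the bench when up. The three square keys, 22 x 22, stand 9 high in a row 48 apart (red leftmost as seen from the robot, yellow, green) near the robot-side edge of a grey test unit 110 deep x 170 wide x 34 high with a dark blue screen, lying flat and fixed
- key_green (a joint): travel of the green key: start test, m: 0 up, 0.004 fully down; spring return, about 4 N to push fully down; counts as pressed past 0.0026
- key_green_top (a point): centre of the top face of the green key: start test; 43 above the bench when up. The three square keys, 22 x 22, stand 9 high in a row 48 apart (red leftmost as seen from the robot, yellow, green) near the robot-side edge of a grey test unit 110 deep x 170 wide x 34 high with a dark blue screen, lying flat and fixed
- screwdriver: screwdriver lying flat, 200 long, orange handle; origin under its middle. Not part of the job
- tape: roll of black tape lying flat, 80 diameter, 18 high; origin at the centre of its underside. Not part of the job
- tub: clear plastic tub, 96 diameter at the mouth, 60 high; origin at the centre of its underside. Not part of the job
- transformer: mains transformer, dark iron core and black winding on a steel foot 110 long, 67 high; origin at the centre of its underside. Not part of the job
- solder_spool: reel of solder standing on end, blue flanges 52 diameter, 44 high; origin at the centre of its underside. Not part of the job
Things that resemble listed ones, but are neither listed nor needed, are in the scene too. Leave any blue or orange look-alike of the cover_3 alone.

How it is judged:
On the way, in this order (a step that is already met when the one before it is completed fails the run):
1. the red key alone is pressed down (supply off) (value of joint key_red above 0.0026 m and value of joint each of key_yellow, key_green below 0.0012 m), for 0.05 s.
2. the three modules and every cover are fully home (((horizontal distance between cover_1 and home_1 below 0.005 m and z of cover_1 in the frame of home_1 below 0.002 m) or (horizontal distance between cover_1 and home_2 below 0.005 m and z of cover_1 in the frame of home_2 below 0.002 m) or (horizontal distance between cover_1 and home_3 below 0.005 m and z of cover_1 in the frame of home_3 below 0.002 m) or (horizontal distance between cover_1 and home_4 below 0.005 m and z of cover_1 in the frame of home_4 below 0.002 m)) and ((horizontal distance between cover_2 and home_1 below 0.005 m and z of cover_2 in the frame of home_1 below 0.002 m) or (horizontal distance between cover_2 and home_2 below 0.005 m and z of cover_2 in the frame of home_2 below 0.002 m) or (horizontal distance between cover_2 and home_3 below 0.005 m and z of cover_2 in the frame of home_3 below 0.002 m) or (horizontal distance between cover_2 and home_4 below 0.005 m and z of cover_2 in the frame of home_4 below 0.002 m)) and ((horizontal distance between cover_3 and home_1 below 0.005 m and z of cover_3 in the frame of home_1 below 0.002 m) or (horizontal distance between cover_3 and home_2 below 0.005 m and z of cover_3 in the frame of home_2 below 0.002 m) or (horizontal distance between cover_3 and home_3 below 0.005 m and z of cover_3 in the frame of home_3 below 0.002 m) or (horizontal distance between cover_3 and home_4 below 0.005 m and z of cover_3 in the frame of home_4 below 0.002 m)) and ((horizontal distance between cover_4 and home_1 below 0.005 m and z of cover_4 in the frame of home_1 below 0.002 m) or (horizontal distance between cover_4 and home_2 below 0.005 m and z of cover_4 in the frame of home_2 below 0.002 m) or (horizontal distance between cover_4 and home_3 below 0.005 m and z of cover_4 in the frame of home_3 below 0.002 m) or (horizontal distance between cover_4 and home_4 below 0.005 m and z of cover_4 in the frame of home_4 below 0.002 m)) and angle between each of cover_1, cover_2, cover_3, cover_4's own z axis and vertical below 0.05 rad and height (world z) of each of module_1_top, module_2_top, module_3_top below 0.0455 m and linear speed of each of cover_1, cover_2, cover_3, cover_4 below 0.02 m/s), for 0.3 s.
3. the yellow key alone is pressed down (supply on) (value of joint key_yellow above 0.0026 m and value of joint each of key_red, key_green below 0.0012 m), for 0.05 s.
4. the green key alone is pressed down (start test) (value of joint key_green above 0.0026 m and value of joint each of key_red, key_yellow below 0.0012 m), for 0.05 s.
At the end, for the whole second after the job is handed in: The three modules are at most 1.5 mm short of fully home; every cover present sits on one of the frames within 5 mm of its centre, level within 0.05 rad, at most 2 mm above fully home, at rest; all three keys are up again (all of step 2 and value of joint each of key_red, key_yellow, key_green below 0.0012 m); the robot touches nothing.
It fails at once if the yellow or green key is pressed while a module or a cover is not home (value of joint any of key_yellow, key_green above 0.0026 m and not (((horizontal distance between cover_1 and home_1 below 0.005 m and z of cover_1 in the frame of home_1 below 0.002 m) or (horizontal distance between cover_1 and home_2 below 0.005 m and z of cover_1 in the frame of home_2 below 0.002 m) or (horizontal distance between cover_1 and home_3 below 0.005 m and z of cover_1 in the frame of home_3 below 0.002 m) or (horizontal distance between cover_1 and home_4 below 0.005 m and z of cover_1 in the frame of home_4 below 0.002 m)) and ((horizontal distance between cover_2 and home_1 below 0.005 m and z of cover_2 in the frame of home_1 below 0.002 m) or (horizontal distance between cover_2 and home_2 below 0.005 m and z of cover_2 in the frame of home_2 below 0.002 m) or (horizontal distance between cover_2 and home_3 below 0.005 m and z of cover_2 in the frame of home_3 below 0.002 m) or (horizontal distance between cover_2 and home_4 below 0.005 m and z of cover_2 in the frame of home_4 below 0.002 m)) and ((horizontal distance between cover_3 and home_1 below 0.005 m and z of cover_3 in the frame of home_1 below 0.002 m) or (horizontal distance between cover_3 and home_2 below 0.005 m and z of cover_3 in the frame of home_2 below 0.002 m) or (horizontal distance between cover_3 and home_3 below 0.005 m and z of cover_3 in the frame of home_3 below 0.002 m) or (horizontal distance between cover_3 and home_4 below 0.005 m and z of cover_3 in the frame of home_4 below 0.002 m)) and ((horizontal distance between cover_4 and home_1 below 0.005 m and z of cover_4 in the frame of home_1 below 0.002 m) or (horizontal distance between cover_4 and home_2 below 0.005 m and z of cover_4 in the frame of home_2 below 0.002 m) or (horizontal distance between cover_4 and home_3 below 0.005 m and z of cover_4 in the frame of home_3 below 0.002 m) or (horizontal distance between cover_4 and home_4 below 0.005 m and z of cover_4 in the frame of home_4 below 0.002 m)) and angle between each of cover_1, cover_2, cover_3, cover_4's own z axis and vertical below 0.05 rad and height (world z) of each of module_1_top, module_2_top, module_3_top below 0.0455 m)).
It fails at once if one of the other things on the bench is moved by more than 3 cm (distance of any of screwdriver, tape, tub, transformer, solder_spool from where it was at the start of the episode above 0.03 m).
Of cover_1, cover_2, cover_3, cover_4 only 3 to 4 are there at a start; the rules pass over those that are not, and their reading is None.
At some moment in a run one of cover_1, cover_2, cover_3, cover_4 may be knocked a few centimetres aside while the robot is not near it.
Once in a run the grip may slacken for a moment while it holds something.
It also fails if it takes over 210 s, if anything falls off the work surface, if the arm or the gripper's body presses on something with over 40 N, if the wrist force passes 120 N, or if a joint passes its speed limit or range.

## Working session

There is one attempt and no reset: what is moved stays moved. The work goes in short steps, Python scripts to look and compute and a tool call to move; the robot and the scene stay as the last step left them, time stands still between calls to the robot, and variables do not carry over. Pictures are saved under pics/ and viewed, and the job is handed in when it is done.

Besides the shell and the picture viewer there is one more tool, called after "Call:" as a command line: name --pt "numbers of a row" for each row, then --argument value for the rest. play_rows: Moves the arm, as the interface text tells. Its arguments: {"type":"object","properties":{"steps":{"type":"array","items":{"type":"array","items":{"type":"number"}}},"newtons":{"type":"number"}},"required":["steps"]}

```bash
ls; mkdir -p pics; cat > h.py <<'E'
import numpy as np, cv2
from rig import manip
from scipy.spatial.transform import Rotation as Ro
def save(n,im): cv2.imwrite('pics/'+n+'.png',im[:,:,::-1])
def R_of(s):
    q=s['ee_rot']; return Ro.from_quat([q[1],q[2],q[3],q[0]]).as_matrix()
def c2w(cam,p):
    return cam['R'].T@(np.asarray(p)-cam['t'])
def unproj(cam,u,v,d):
    K=cam['mtx']; return c2w(cam,[(u-K[0,2])/K[0,0]*d,(v-K[1,2])/K[1,1]*d,d])
def cloud(cam,dep):
    K=cam['mtx'];v,u=np.mgrid[0:384,0:512]
    P=np.stack([(u-K[0,2])/K[0,0]*dep,(v-K[1,2])/K[1,1]*dep,dep],-1)
    return (P-cam['t'])@cam['R']
E
python3 - <<'E'
from h import *
s=manip.get_state();print(s)
print(R_of(s))
for n in ['top','scene','wrist']:
    im,d=manip.get_image(n);save(n+'0',im);np.save(n+'0.npy',d);c=manip.camera_model(n);print(n,c)
E
```

```text
pics
{'clock': 0.0, 'qpos': array([-1.43497497e+00,  2.76630799e-01,  1.50616685e+00,  3.24596383e-05,
        1.36065961e+00, -1.20991886e-01]), 'qd': array([-1.52570194e-03,  3.71772736e-04,  1.56817993e-03,  8.64454960e-04,
        2.42738260e-05,  1.31930615e-03]), 'effort': array([ 7.00025066e-04, -4.16766143e+01, -2.45802587e+01,  4.69669351e-05,
        1.11975460e-02, -1.78038260e-05]), 'position': array([ 0.14600457, -0.55574863,  0.30300571]), 'ee_rot': array([ 0.08988616,  0.70129164,  0.09120476, -0.70127898]), 'contact_force': array([ 0.8380641 , -0.2866185 , -0.00790934]), 'moment': array([-0.0050224 , -0.0474277 , -0.04334846]), 'width': 0.085479916605413}
[[-2.21022090e-04  2.53992816e-01 -9.67206080e-01]
 [ 1.85173195e-03 -9.67204341e-01 -2.53992782e-01]
 [-9.99998261e-01 -1.84714442e-03 -2.56553087e-04]]
top {'mtx': array([[383.54216621,   0.        , 255.04815796],
       [  0.        , 383.54216621, 191.20067518],
       [  0.        ,   0.        ,   1.        ]]), 'R': array([[-0.08380334, -0.99647743, -0.00311931],
       [-0.9736764 ,  0.08255086, -0.21246089]
[... 183 characters left out ...]
    , 480.14431563, 199.07786121],
       [  0.        ,   0.        ,   1.        ]]), 'R': array([[ 0.86824374,  0.49604691, -0.00950117],
       [ 0.26120188, -0.47330218, -0.84128391],
       [-0.42181321,  0.72795776, -0.54051004]]), 't': array([-0.51418945, -0.10277326,  1.63135697])}
wrist {'mtx': array([[297.31863964,   0.        , 256.30672703],
       [  0.        , 297.31863964, 191.22190424],
       [  0.        ,   0.        ,   1.        ]]), 'R': array([[ 2.53927976e-01, -9.67222717e-01, -8.93768329e-04],
       [-9.24126090e-01, -2.42886238e-01,  2.94952954e-01],
       [-2.85502281e-01, -7.40708520e-02, -9.55511358e-01]]), 't': array([-0.57441993, -0.03813806,  0.37906017])}
```

View pics/top0.png

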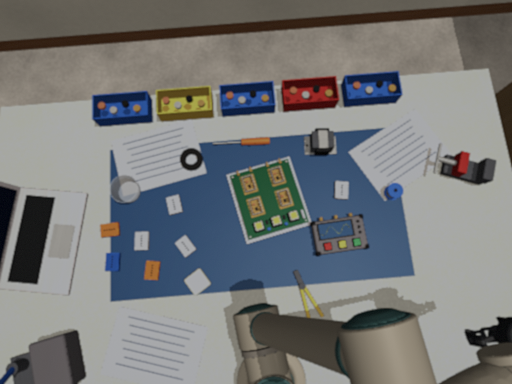

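View pics/scene0.png

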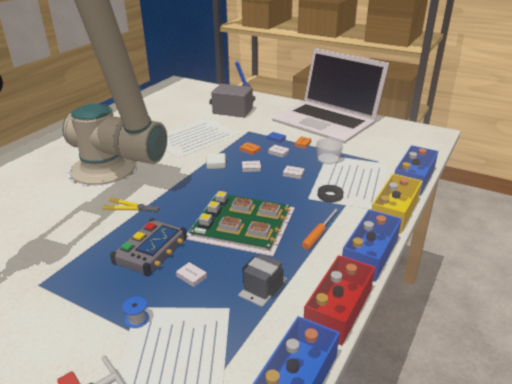

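```bash
python3 - <<'E'
from h import *
im=cv2.imread('pics/top0.png')
cv2.imwrite('pics/top0z.png',np.hstack([cv2.resize(im[185:305,95:225],None,fx=4,fy=4,interpolation=3)]))
cv2.imwrite('pics/top0y.png',cv2.resize(im[140:265,220:380],None,fx=5,fy=4.8,interpolation=3))
d=np.load('top0.npy');c=manip.camera_model('top');C=cloud(c,d)
for u,v in [(174,204),(142,240),(185,245),(342,189),(198,281),(110,230),(113,262),(152,270),(250,184)]:print(u,v,C[v,u].round(3))
for q in ['cover_1','board','module_1_top','key_red_top','key_yellow_top','key_green_top','home_1']:
    for r in manip.mark_of('top',q): print(q,round(r['conf'],2),c2w(c,r['location']).round(4))
E
```

```text
174 204 [0.582 0.275 0.013]
142 240 [0.47  0.386 0.012]
185 245 [0.441 0.244 0.01 ]
342 189 [ 0.586 -0.3    0.015]
198 281 [0.321 0.204 0.03 ]
110 230 [0.511 0.489 0.02 ]
113 262 [0.405 0.481 0.017]
152 270 [0.369 0.354 0.018]
250 184 [0.629 0.012 0.017]
cover_1 0.81 [ 0.5792 -0.296  -0.0034]
cover_1 0.75 [ 0.3659  0.3591 -0.0032]
cover_1 0.72 [ 0.4414  0.2414 -0.0021]
cover_1 0.69 [ 0.5127  0.4955 -0.0029]
cover_1 0.67 [ 0.5846  0.2757 -0.0021]
cover_1 0.65 [ 0.4096  0.4889 -0.0008]
cover_1 0.5 [4.722e-01 3.914e-01 3.000e-04]
board 0.89 [ 0.5752 -0.048   0.0009]
board 0.24 [ 0.5076 -0.1194  0.0455]
board 0.23 [ 0.5701 -0.0971  0.0199]
module_1_top 0.42 [ 0.4806 -0.0025  0.0466]
key_red_top 0.47 [ 0.397  -0.2214  0.0458]
key_yellow_top 0.42 [ 0.3992 -0.2717  0.048 ]
key_green_top 0.62 [ 0.4017 -0.3194  0.0481]
key_green_top 0.5 [ 0.5644 -0.4672  0.0017]
home_1 0.98 [ 0.5717 -0.0958  0.023 ]
home_1 0.93 [0.5463 0.0011 0.0178]
home_1 0.64 [0.6299 0.0161 0.0257]
home_1 0.57 [ 0.6532 -0.081   0.0227]
home_1 0.53 [ 0.4021 -0.319   0.0436]
home_1 0.35 [ 0.5649 -0.4705  0.0016]
```

View pics/top0z.png

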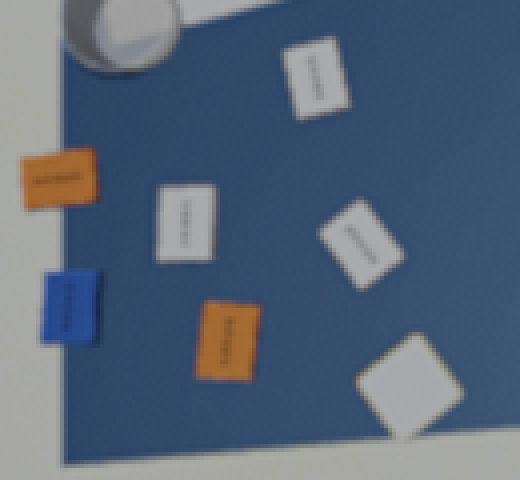

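View pics/top0y.png

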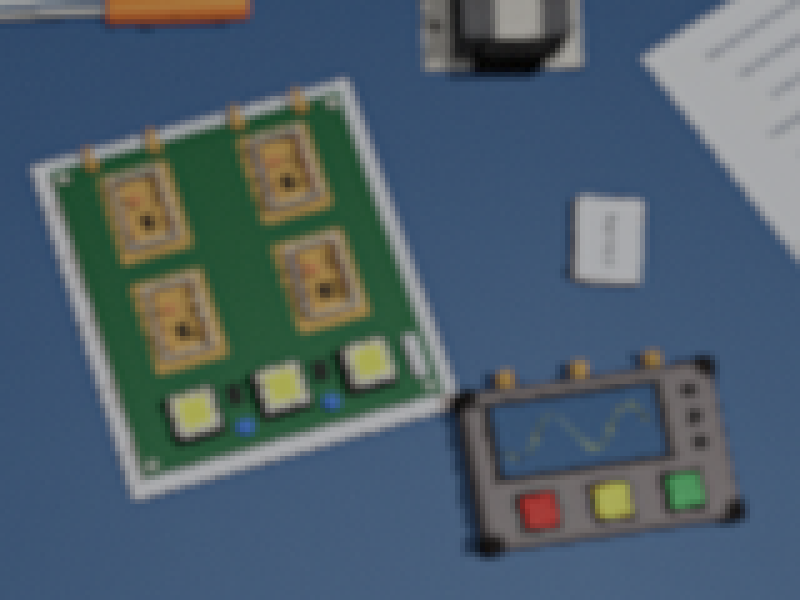

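```bash
cat >> h.py <<'E'
def go(x,y,z=None,yaw=None,s=None):
    """print tool-axis shifts to reach; yaw = world angle of tool y axis (mod pi)"""
    s=s or manip.get_state();R=R_of(s);p=s['position']
    t=np.array([x,y,p[2] if z is None else z]);d=R.T@(t-p)
    cy=np.arctan2(R[1,1],R[0,1])
    print('pos',p.round(4),'yaw',np.degrees(cy).round(2),'shift units(30mm)',(d/0.03).round(3))
    if yaw is not None:
        # twist about tool x (down): positive turn decreases world yaw
        dy=(yaw-cy+np.pi/2)%np.pi-np.pi/2
        print('twist units(6deg) tot',(-np.degrees(dy)/6).round(3),'alt',(-(np.degrees(dy)-np.sign(dy)*180)/6).round(2),'q6',s['qpos'][5].round(2))
E
python3 - <<'E'
from h import *
c=manip.camera_model('wrist');print(-c['R'].T@c['t'])
go(0.397,-0.225)
go(0.45,-0.1)
E
```

```text
[ 0.21886693 -0.53697624  0.3735749 ]
pos [ 0.146  -0.5561  0.3039] yaw -75.29 shift units(30mm) [  0.     -8.552 -10.895]
pos [ 0.146  -0.5561  0.3039] yaw -75.29 shift units(30mm) [  0.    -12.133 -13.662]
```

View pics/wrist0.png

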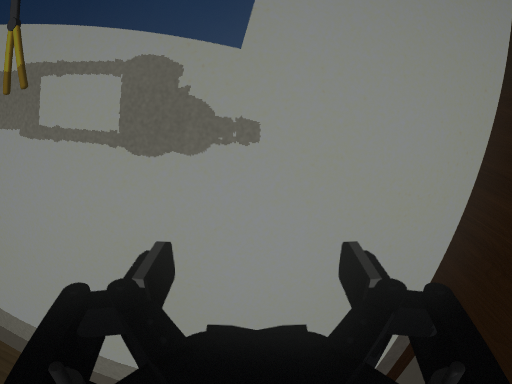

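Call:
play_rows --pt "1 0 -0.7 -0.8 0" --pt "1 0 -0.7 -0.8 0" --pt "1 0 -0.7 -0.8 0" --pt "1 0 -0.7 -0.8 0" --pt "1 0 -0.7 -0.8 0" --pt "1 0 -0.7 -0.8 0" --pt "1 0 -0.7 -0.8 0" --pt "1 0 -0.7 -0.8 0" --pt "1 0 -0.7 -0.8 0" --pt "1 0 -0.7 -0.8 0" --pt "1 0 -0.7 -0.8 0" --pt "1 0 -0.7 -0.8 0" --pt "1 0 0 0 0"

```text
clock: 1.8
position: [0.3618, -0.2365, 0.3041]
ee_rot: [0.092, 0.702, 0.092, -0.701]
contact_force: [0.0, -0.1, 0.1]
width: -0.0001
```

```bash
cat >> h.py <<'E'
def wcloud(cam,dep):
    """equidistant fisheye, depth along optical axis"""
    K=cam['mtx'];v,u=np.mgrid[0:384,0:512]
    x=(u-K[0,2])/K[0,0];y=(v-K[1,2])/K[1,1];th=np.hypot(x,y)
    k=np.where(th>1e-9,np.tan(th)/np.maximum(th,1e-9),1)
    P=np.stack([x*k*dep,y*k*dep,dep],-1)
    return (P-cam['t'])@cam['R']
def wproj(cam,X):
    p=cam['R']@np.asarray(X)+cam['t'];r=np.hypot(p[0],p[1]);th=np.arctan2(r,p[2]);K=cam['mtx']
    return K[0,2]+K[0,0]*th*p[0]/r,K[1,2]+K[1,1]*th*p[1]/r
def wray(cam,u,v,z):
    """world point on the pixel's ray at height z"""
    K=cam['mtx'];x=(u-K[0,2])/K[0,0];y=(v-K[1,2])/K[1,1];th=np.hypot(x,y)
    d=cam['R'].T@np.array([np.sin(th)*x/th,np.sin(th)*y/th,np.cos(th)]);o=-cam['R'].T@cam['t']
    return o+d*(z-o[2])/d[2]
E
python3 - <<'E'
from h import *
s=manip.get_state();print(s['position'],s['width'],s['contact_force'])
c=manip.camera_model('wrist');im,d=manip.get_image('wrist');save('w1',im);np.save('w1.npy',d)
C=wcloud(c,d)
for q in ['key_red_top','key_yellow_top','key_green_top','module_1_top','home_1','cover_1']:
    for r in manip.mark_of('wrist',q): print(q,round(r['conf'],2),c2w(c,r['location']).round(4),np.round(wproj(c,c2w(c,r['location']))))
for q in ['key_red','key_yellow','key_green']:
    for r in manip.regions_of('wrist',q): 
        m=r['mask'];print(q,r['conf'],m.sum(),np.argwhere(m).mean(0),np.nanmedian(C[m],0))
E
```

```text
[ 0.36182325 -0.23650618  0.30408363] -8.850131270647771e-05 [ 0.01496748 -0.05834228  0.0797868 ]
key_red_top 0.85 [ 0.397  -0.221   0.0418] [251. 136.]
key_yellow_top 0.82 [ 0.3976 -0.2675  0.0459] [292. 147.]
key_yellow_top 0.23 [ 0.5031 -0.1176  0.0436] [186.  25.]
key_green_top 0.86 [ 0.4035 -0.3141  0.0457] [332. 153.]
key_green_top 0.32 [ 0.4971 -0.0561  0.0515] [133.  21.]
module_1_top 0.84 [ 0.4819 -0.0051  0.0459] [96. 31.]
cover_1 0.71 [ 0.5827 -0.296  -0.0019] [346.  14.]
key_red 0.93 389 [135.47043702 250.28791774] [ 0.39734509 -0.22010237  0.04254941]
key_yellow 0.58 387 [144.03359173 291.19379845] [ 0.40000697 -0.26682314  0.04243807]
key_green 0.6 360 [152.12222222 330.80833333] [ 0.4036665  -0.31384388  0.04257873]
```

View pics/w1.png

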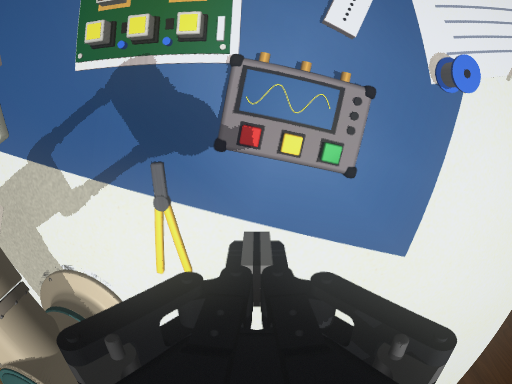

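Call:
play_rows --pt "1 0.7 -0.05 -0.3 0" --pt "1 1 -0.05 -0.3 0" --pt "1 1 -0.05 -0.3 0" --pt "1 1 -0.05 -0.3 0" --pt "1 1 0 -0.1 0" --pt "1 0.8 0 0 0" --pt "1 0.4 0 0 0" --pt "1 0 0 0 0" --pt "1 0 0 0 0"

```text
clock: 3.2
position: [0.3969, -0.224, 0.1271]
ee_rot: [0.09, 0.701, 0.09, -0.701]
contact_force: [-0.4, 0.3, 0.5]
width: 0.0004
```

```bash
python3 - <<'E'
from h import *
s=manip.get_state();print(s['position'],s['contact_force'],R_of(s)[:,0]); go(0.397,-0.2203,0.116)
E
```

```text
[ 0.39693332 -0.22403136  0.1270752 ] [-0.39367141  0.31122415  0.46559601] [ 7.83785296e-05 -1.84627793e-04 -9.99999980e-01]
pos [ 0.3969 -0.224   0.1271] yaw -75.31 shift units(30mm) [ 0.369 -0.12  -0.034]
```

Call:
play_rows --pt "1 0.15 -0.12 0 0" --pt "1 0.15 0 0 0" --pt "1 0.1 0 0 0" --pt "1 0.05 0 0 0" --pt "1 0.05 0 0 0" --pt "1 0 0 0 0"

```text
clock: 3.8
position: [0.3959, -0.2201, 0.112]
ee_rot: [0.091, 0.701, 0.091, -0.701]
contact_force: [-0.4, 0.7, 3.1]
width: 0.0002
```

Call:
play_rows --pt "1 0.05 0 0 0" --pt "1 0.05 0 0 0" --pt "1 0 0 0 0" --pt "1 0 0 0 0"

```text
clock: 4.2
position: [0.3959, -0.2201, 0.1111]
ee_rot: [0.091, 0.702, 0.09, -0.701]
contact_force: [-4.9, 2.9, 23.6]
width: -0.0004
```

```bash
python3 - <<'E'
from h import *
s=manip.get_state();print(s['position'],s['contact_force'])
E
```

```text
[ 0.39594091 -0.2200899   0.11113831] [-4.88149624  2.90568519 23.56165597]
```

Call:
play_rows --pt "1 -0.3 0 0 0" --pt "1 -1 0 0 0" --pt "1 -1 -0.5 -0.3 0" --pt "1 -1 -0.6 -0.5 0" --pt "1 -1 -0.8 -0.5 0" --pt "1 -1 -0.8 -0.5 0" --pt "1 -1 -0.8 -0.6 0" --pt "1 0 -0.8 -0.6 0" --pt "1 0 0 0 0" --pt "1 0 0 0 0"

```text
clock: 5.2
position: [0.4499, -0.0722, 0.2976]
ee_rot: [-0.091, -0.701, -0.091, 0.701]
contact_force: [0.8, -0.2, 0.2]
width: -0.0002
```

```bash
python3 - <<'E'
from h import *
s=manip.get_state();print(s['position'],s['width'],s['contact_force'])
c=manip.camera_model('wrist');im,d=manip.get_image('wrist');save('w2',im);np.save('w2.npy',d)
C=wcloud(c,d);np.save('C2.npy',C)
for q in ['module_1_top','home_1','board']:
    for r in manip.mark_of('wrist',q): print(q,round(r['conf'],2),c2w(c,r['location']).round(4),np.round(wproj(c,c2w(c,r['location']))))
for q in ['module_1']:
    for r in manip.regions_of('wrist',q): 
        m=r['mask'];print(q,r['conf'],m.sum(),np.argwhere(m).mean(0),np.nanmedian(C[m],0))
# yellow patches
hsv=cv2.cvtColor(im,cv2.COLOR_RGB2HSV)
m=cv2.inRange(hsv,(22,110,120),(35,255,255))
n,l,st,ce=cv2.connectedComponentsWithStats(m)
for i in range(1,n):
    if st[i,4]>80: print('yel',st[i],ce[i],C[l==i].mean(0).round(4),np.median(C[l==i][:,2]))
E
```

```text
[ 0.4499369  -0.07218493  0.29757099] -0.0001688051156612397 [ 0.826064   -0.20597172  0.23230311]
module_1_top 0.91 [ 0.4807 -0.0043  0.0455] [203. 129.]
home_1 0.88 [ 0.6526 -0.0804  0.0254] [308.   5.]
home_1 0.77 [ 0.5701 -0.0971  0.0197] [304.  74.]
home_1 0.62 [0.6306 0.0192 0.0203] [220.   2.]
home_1 0.59 [0.5483 0.0007 0.0234] [216.  70.]
home_1 0.55 [ 0.4819 -0.0062  0.0473] [205. 128.]
board 0.61 [ 0.5763 -0.0427  0.0025] [259.  58.]
board 0.29 [ 0.403  -0.2711  0.0476] [394. 244.]Traceback (most recent call last):
  File "<stdin>", line 8, in <module>
ValueError: it knows: board, cover, home, key_green, key_green_top, key_red, key_red_top, key_yellow, key_yellow_top, module_1_top, module_2_top, module_3_top, screwdriver, solder_spool, tape, transformer, tub
```

View pics/w2.png

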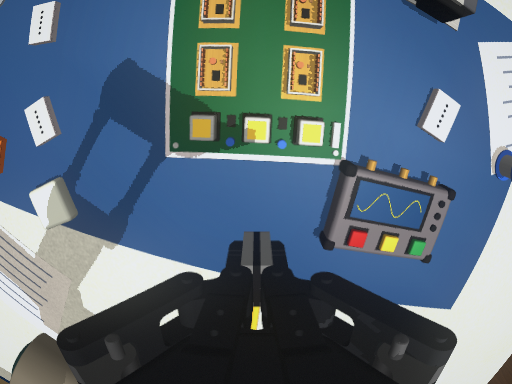

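```bash
python3 - <<'E'
from h import *
C=np.load('C2.npy');im=cv2.imread('pics/w2.png')[:,:,::-1]
hsv=cv2.cvtColor(im,cv2.COLOR_RGB2HSV)
m=cv2.inRange(hsv,(20,90,90),(36,255,255))
n,l,st,ce=cv2.connectedComponentsWithStats(m)
for i in range(1,n):
    if st[i,4]>80 and st[i,1]<300: print('yel',st[i],ce[i].round(1),np.median(C[l==i],0).round(4))
# board carrier outline: points z 0.012..0.022 contiguous region
Z=C[:,:,2]
b=((Z>0.012)&(C[:,:,0]>0.42)&(C[:,:,0]<0.72)&(abs(C[:,:,1]+0.045)<0.2))
# green hue
g=cv2.inRange(hsv,(55,80,30),(85,255,160))>0
P=C[g&b]; print(len(P),np.median(P[:,2]))
r=cv2.minAreaRect((P[:,:2]*1000).astype(np.float32));print(r)
# frame rims: z 0.033-0.039 excluding modules
E
```

```text
yel [215   0  26  29 146] [232.3  21.3] [ 0.6065 -0.0037  0.0181]
yel [284   2  42  33 221] [300.2  27. ] [ 0.6227 -0.0766  0.018 ]
yel [195  43  44  54 424] [225.5  78.9] [ 0.5336 -0.0163  0.018 ]
yel [281  45  43  57 610] [298.3  77.4] [ 0.5568 -0.0883  0.0181]
yel [290  53  24  40 484] [302.3  73.8] [ 0.5694 -0.0953  0.0181]
yel [206  63  11  25 133] [209.5  75.2] [0.5396 0.008  0.018 ]
yel [192 119  19  19 344] [201.3 127.8] [ 0.4813 -0.0026  0.0476]
yel [247 121  19  19 342] [256.3 130. ] [ 0.4939 -0.0606  0.0496]
yel [302 124  19  19 312] [311.4 133. ] [ 0.5065 -0.1195  0.0464]
yel [379 234  20  18 264] [388.4 242.9] [ 0.4012 -0.2651  0.0427]
16681 0.017669948146375014
((560.378662109375, -46.84503173828125), (199.79067993164062, 209.86465454101562), 12.169425964355469)
```

Call:
play_rows --pt "1 0.6 0 -0.3 0" --pt "1 1 0 -0.3 0" --pt "1 1 0 -0.3 0" --pt "1 1 0 -0.3 0" --pt "1 1 0 -0.32 0" --pt "1 0.7 0 0 0" --pt "1 0.3 0 0 0" --pt "1 0 0 0 0" --pt "1 0 0 0 0"

```text
clock: 6.3
position: [0.4946, -0.0615, 0.1305]
ee_rot: [0.09, 0.702, 0.09, -0.701]
contact_force: [-0.1, 0.9, 0.8]
width: -0.0001
```

Call:
play_rows --pt "1 0.2 0 0 0" --pt "1 0.1 0 0 0" --pt "1 0.1 0 0 0" --pt "1 0.07 0 0 0" --pt "1 0.03 0 0 0" --pt "1 0 0 0 0"

```text
clock: 6.9
position: [0.4947, -0.0611, 0.1165]
ee_rot: [0.091, 0.702, 0.09, -0.701]
contact_force: [-2.2, -0.8, 10.7]
width: 0.0
```

Call:
play_rows --pt "1 0.03 0 0 0" --pt "1 0.03 0 0 0" --pt "1 0 0 0 0"

```text
clock: 7.2
position: [0.4947, -0.0611, 0.1163]
ee_rot: [0.091, 0.702, 0.09, -0.7]
contact_force: [-5.1, 0.2, 23.2]
width: 0.0
```

Call:
play_rows --pt "1 -0.3 0 0 0" --pt "1 -0.3 0 0 0" --pt "1 0 -0.5 0 0" --pt "1 0 -0.8 0 0" --pt "1 0 -0.7 -0.06 0" --pt "1 0 0 0 0" --pt "1 0.25 0 0 0" --pt "1 0.15 0 0 0" --pt "1 0.1 0 0 0" --pt "1 0.07 0 0 0" --pt "1 0.03 0 0 0" --pt "1 0 0 0 0"

```text
clock: 8.4
position: [0.4809, -0.0026, 0.1162]
ee_rot: [0.09, 0.702, 0.09, -0.701]
contact_force: [-7.0, 3.5, 32.4]
width: 0.0003
```

Call:
play_rows --pt "1 -0.35 0 0 0" --pt "1 -0.3 0 0 0" --pt "1 0 0.5 0 0" --pt "1 0 1 0.1 0" --pt "1 0 1 0.06 0" --pt "1 0 1 0 0" --pt "1 0 0.48 0 0" --pt "1 0 0 0 0" --pt "1 0.25 0 0 0" --pt "1 0.15 0 0 0" --pt "1 0.1 0 0 0" --pt "1 0.07 0 0 0" --pt "1 0.03 0 0 0" --pt "1 0 0 0 0"

```text
clock: 9.8
position: [0.5054, -0.1178, 0.1164]
ee_rot: [-0.091, -0.701, -0.091, 0.702]
contact_force: [-5.6, 1.5, 17.1]
width: 0.0
```

Call:
play_rows --pt "1 -0.4 0 0 0" --pt "1 -0.9 0 0 0" --pt "1 -1 -0.3 -0.2 0" --pt "1 -1 -0.5 -0.3 0" --pt "1 -1 -0.5 -0.3 0" --pt "1 -1 -0.5 -0.3 0" --pt "0.5 -1 0 0 0" --pt "0 0 0 0 0" --pt "0 0 0 0 0"

```text
clock: 10.7
position: [0.5245, -0.0578, 0.304]
ee_rot: [0.091, 0.702, 0.091, -0.701]
contact_force: [-0.5, -1.0, 0.1]
width: 0.0432
```

```bash
python3 - <<'E'
from h import *
s=manip.get_state();print(s['position'],s['width'],s['contact_force'])
c=manip.camera_model('wrist');im,d=manip.get_image('wrist');save('w3',im);
C=wcloud(c,d);np.save('C3.npy',C)
it,dt=manip.get_image('top');save('top3',it);ct=manip.camera_model('top');Ct=cloud(ct,dt);np.save('Ct3.npy',Ct)
for q in ['home_1','cover_1']:
    for r in manip.mark_of('wrist',q): print(q,round(r['conf'],2),c2w(c,r['location']).round(4),np.round(wproj(c,c2w(c,r['location']))))
hsv=cv2.cvtColor(im,cv2.COLOR_RGB2HSV)
m=cv2.inRange(hsv,(20,90,90),(36,255,255))
n,l,stt,ce=cv2.connectedComponentsWithStats(m)
for i in range(1,n):
    p=np.median(C[l==i],0)
    if stt[i,4]>80 and p[2]>0.04: print('yel',stt[i],p.round(4))
# rim points
Z=C[:,:,2]
th=np.radians(12.17);ex=np.array([np.cos(th),np.sin(th)]);ey=np.array([-np.sin(th),np.cos(th)])
for h in [(0.571,-0.0965),(0.547,0.001),(0.653,-0.0805),(0.630,0.0175)]:
    q=C[:,:,:2]-h; a=q@ex;b=q@ey
    m=(abs(a)<0.034)&(abs(b)<0.026)&(Z>0.03)&(Z<0.045)
    A=a[m];B=b[m]
    if m.sum()<10: print(h,m.sum());continue
    aa=(np.percentile(A,1)+np.percentile(A,99))/2;bb=(np.percentile(B,1)+np.percentile(B,99))/2
    print(h,m.sum(),'ext',np.ptp(np.percentile(A,[1,99])),np.ptp(np.percentile(B,[1,99])),'zmed',np.median(Z[m]).round(4),'centre',(np.array(h)+aa*ex+bb*ey).round(4), cv2.minAreaRect((C[m][:,:2]*1000).astype(np.float32)))
E
```

```text
[ 0.52454964 -0.05775381  0.30402893] 0.04320101000828777 [-0.51044053 -0.9738838   0.07216601]
home_1 0.82 [ 0.5438 -0.0009  0.024 ] [214. 138.]
home_1 0.7 [ 0.5688 -0.0982  0.0206] [298. 139.]
home_1 0.62 [ 0.4808 -0.0037  0.0426] [202. 193.]
home_1 0.59 [0.6323 0.018  0.0195] [217.  63.]
cover_1 0.81 [ 5.828e-01 -2.962e-01 -1.000e-04] [426. 168.]
cover_1 0.8 [ 4.374e-01  2.424e-01 -2.000e-04] [ 52. 171.]
cover_1 0.63 [0.5809 0.2801 0.    ] [45. 74.]
cover_1 0.63 [0.3669 0.3633 0.0011] [  3. 194.]
yel [193 184  17  17 275] [ 0.4815 -0.0021  0.0442]
yel [244 187  17  17 276] [ 0.4941 -0.061   0.0443]
yel [295 189  17  17 257] [ 0.5065 -0.1193  0.0443]
(0.571, -0.0965) 513 ext 0.051651538177108304 0.036458533164239984 zmed 0.0358 centre [ 0.5708 -0.0954] ((570.693603515625, -95.46208953857422), (52.37461471557617, 36.98781967163086), 12.533429145812988)
(0.547, 0.001) 505 ext 0.051911480106017094 0.036273606077869704 zmed 0.0359 centre [0.5503 0.0019] ((550.2801513671875, 1.829244613647461), (52.234657287597656, 36.68941879272461), 12.440680503845215)
(0.653, -0.0805) 530 ext 0.05194676935315375 0.03613781299023226 zmed 0.0358 centre [ 0.6507 -0.0784] ((650.927490234375, -78.43389892578125), (52.88749313354492, 36.73929214477539), 11.959699630737305)
(0.63, 0.0175) 523 ext 0.051553108591748976 0.036189684290684226 zmed 0.0357 centre [0.6301 0.019 ] ((630.0095825195312, 18.928070068359375), (52.09209442138672, 36.65327453613281), 11.699857711791992)
```

View pics/w3.png

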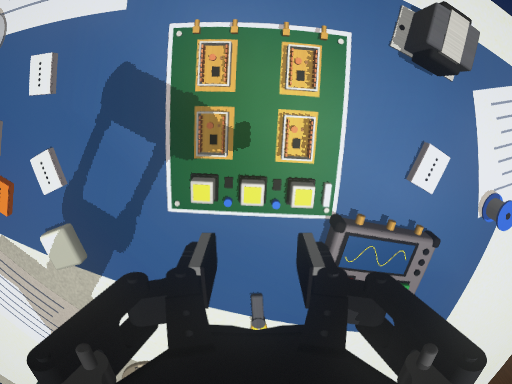

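```bash
cat >> h.py <<'E'
def cover(C,x,y,r=0.045,lo=0.011,hi=0.022,im=None):
    q=C[:,:,:2]-np.array([x,y]);m=(np.hypot(q[:,:,0],q[:,:,1])<r)&(C[:,:,2]>lo)&(C[:,:,2]<hi)
    P=C[m]
    if len(P)<10: print('few',len(P));return
    (cx,cy),(w,h),a=cv2.minAreaRect((P[:,:2]*1000).astype(np.float32))
    if w<h: w,h,a=h,w,a+90   # a = direction of the long side
    a=(a+90)%180-90
    print('n',len(P),'centre %.1f %.1f size %.1f %.1f long-axis yaw %.1f ztop %.4f'%(cx,cy,w,h,a,np.median(P[:,2])))
E
python3 - <<'E'
from h import *
C=np.load('C3.npy');Ct=np.load('Ct3.npy')
for x,y in [(.583,-.297),(.441,.244),(.582,.275),(.47,.39)]:
    for c in (C,Ct): cover(c,x,y)
go(0.583,-0.297,0.2)
E
```

```text
n 1107 centre 584.1 -294.6 size 60.8 45.9 long-axis yaw -10.4 ztop 0.0159
n 228 centre 582.3 -298.4 size 60.6 44.6 long-axis yaw -10.5 ztop 0.0166
n 861 centre 438.9 245.3 size 60.6 46.1 long-axis yaw 31.9 ztop 0.0156
n 235 centre 437.8 242.0 size 59.9 44.1 long-axis yaw 32.6 ztop 0.0157
n 922 centre 581.7 277.6 size 60.6 46.2 long-axis yaw 10.3 ztop 0.0153
n 222 centre 580.5 273.8 size 60.8 44.0 long-axis yaw 9.6 ztop 0.0159
few 0
n 237 centre 467.2 386.8 size 59.9 44.9 long-axis yaw -2.6 ztop 0.0152
pos [ 0.5239 -0.0583  0.3021] yaw -75.29 shift units(30mm) [3.393 8.2   0.106]
```

Call:
play_rows --pt "0 0.3 0.5 0.1 0" --pt "0 0.4 1 0.2 0" --pt "0 0.4 1 0.2 0" --pt "0 0.4 1 0.2 0" --pt "0 0.4 1 0.2 0" --pt "0 0.4 1 0.2 0" --pt "0 0.4 1 0.2 0" --pt "0 0.4 0.98 0.28 0" --pt "0 0.3 0 0 0.9" --pt "0 0 0 0 0.9" --pt "0 0 0 0 0.9" --pt "0 0 0 0 0.9" --pt "0 0 0 0 0.58" --pt "0 0 0 0 0" --pt "0 0 0 0 0"

```text
clock: 12.4
position: [0.5352, -0.2883, 0.2006]
ee_rot: [0.064, -0.704, 0.064, 0.705]
contact_force: [-0.4, 0.6, 0.6]
width: 0.0856
```

```bash
cat > look.py <<'E'
import sys
from h import *
# usage: look.py name x y [yawhint]
n=sys.argv[1];x,y=map(float,sys.argv[2:4])
s=manip.get_state();print(s['position'].round(4),s['width'].round(4),s['contact_force'].round(1))
c=manip.camera_model('wrist');im,d=manip.get_image('wrist');save(n,im);C=wcloud(c,d)
np.save(n+'.npy',C)
cover(C,x,y)
cover(C,x,y,lo=0.0135)
E
python3 look.py w4 0.583 -0.297
```

```text
Traceback (most recent call last):
  File "look.py", line 5, in <module>
    s=manip.get_state();print(s['position'].round(4),s['width'].round(4),s['contact_force'].round(1))
                                                     ^^^^^^^^^^^^^^^^
AttributeError: 'float' object has no attribute 'round'
```

```bash
sed -i "s/s\['width'\].round(4)/round(s['width'],4)/" look.py; python3 look.py w4 0.583 -0.297
```

```text
[ 0.5352 -0.2883  0.2006] 0.0856 [-0.4  0.6  0.6]
n 3522 centre 584.1 -294.7 size 60.3 44.2 long-axis yaw -9.7 ztop 0.0157
n 3520 centre 584.1 -294.7 size 60.3 44.2 long-axis yaw -9.7 ztop 0.0157
```

View pics/w4.png

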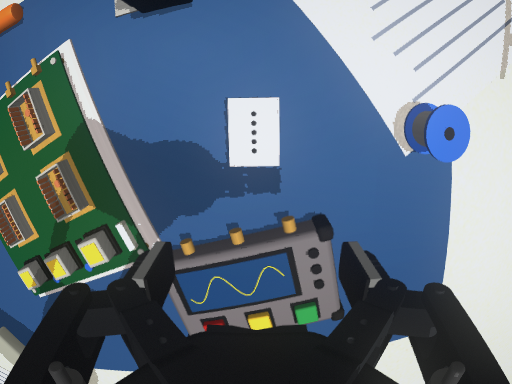

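```bash
python3 - <<'E'
from h import *
go(0.5841,-0.2947,0.072,np.radians(-99.7))
E
```

```text
pos [ 0.5353 -0.2881  0.2008] yaw -100.34 shift units(30mm) [ 4.291 -0.075 -1.644]
twist units(6deg) tot -0.106 alt 29.89 q6 1.14
```

Call:
play_rows --pt "0.2 0.5 0 -0.5 -0.1" --pt "0.2 0.9 -0.07 -0.6 0" --pt "0.2 1 0 -0.54 0" --pt "0.2 1 0 0 0" --pt "0.2 0.6 0 0 0" --pt "0.2 0.29 0 0 0" --pt "0.2 0 0 0 0" --pt "0.2 0 0 0 0"

```text
clock: 13.25
position: [0.5851, -0.2944, 0.0737]
ee_rot: [-0.06, 0.705, -0.06, -0.704]
contact_force: [0.1, -0.0, -0.1]
width: 0.0684
```

```bash
python3 - <<'E'
from h import *
go(0.5841,-0.2947,0.072,np.radians(-99.7));s=manip.get_state();print(s['width'],s['contact_force'])
im,d=manip.get_image('wrist');save('w5',im)
E
```

```text
pos [ 0.5851 -0.2944  0.0737] yaw -99.76 shift units(30mm) [0.056 0.014 0.03 ]
twist units(6deg) tot -0.009 alt 29.99 q6 1.17
0.06837290786039489 [ 0.06847414 -0.01488205 -0.14826125]
```

View pics/w5.png

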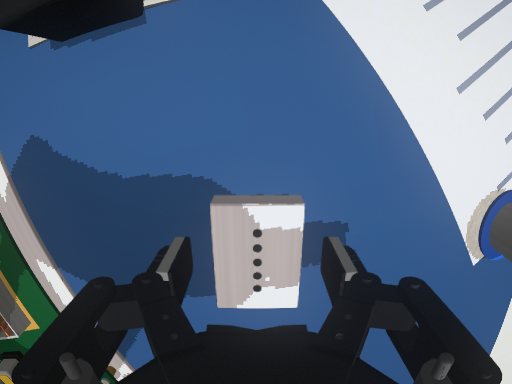

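Call:
play_rows --newtons 45 --pt "1 0 0 0 0" --pt "1 0 0 0 0" --pt "1 0 0 0 0" --pt "1 0 0 0 0" --pt "1 0 0 0 0" --pt "1 -0.2 0 0 0" --pt "1 -0.5 0 0 0" --pt "1 -0.7 0 0 0" --pt "1 -0.7 0 0 0" --pt "1 -0.5 0 0 0" --pt "1 0 0 0 0"

```text
clock: 14.4
position: [0.5857, -0.2946, 0.1535]
ee_rot: [-0.059, 0.706, -0.061, -0.703]
contact_force: [0.2, -0.3, -0.8]
width: 0.0429
```

```bash
cat > held.py <<'E'
import sys
from h import *
n=sys.argv[1]
s=manip.get_state();R=R_of(s);p=s['position'];print(p.round(4),round(s['width'],4),s['contact_force'].round(1))
c=manip.camera_model('wrist');im,d=manip.get_image('wrist');save(n,im);C=wcloud(c,d)
T=(C-p)@R  # tool coords
# top plate region of the held cover: between fingers, sticking out
m=(T[:,:,0]>0.04)&(T[:,:,0]<0.075)&(abs(T[:,:,1])<0.017)&(abs(T[:,:,2])<0.04)
P=T[m];print('n',len(P),'x',np.percentile(P[:,0],[2,50,98]).round(4),'z range',np.percentile(P[:,2],[0,1,99,100]).round(4))
b=[( (P[:,2]>z)&(P[:,2]<z+0.006)) for z in (-0.03,-0.02,-0.01,0,0.01,0.02)]
print('x by z',[np.median(P[k,0]).round(4) for k in b])
m=(T[:,:,0]>0.04)&(T[:,:,0]<0.085)&(T[:,:,2]<-0.012)&(T[:,:,2]>-0.04)&(abs(T[:,:,1])<0.04)
P=T[m];print('y range',np.percentile(P[:,1],[0,1,99,100]).round(4), cv2.minAreaRect((P[:,1:]*1000).astype(np.float32)))
E
python3 held.py w6
```

```text
[ 0.5857 -0.2946  0.1535] 0.0429 [ 0.2 -0.3 -0.8]
n 7635 x [0.0577 0.0589 0.0709] z range [-0.0298 -0.0293  0.0291  0.0307]
x by z [np.float64(0.0596), np.float64(0.0588), np.float64(0.0588), np.float64(0.0588), np.float64(0.0588), np.float64(0.0587)]
y range [-0.0224 -0.0215  0.0213  0.0263] ((1.9912242889404297, -20.882328033447266), (48.704769134521484, 17.75690269470215), 0.013479834422469139)
```

View pics/w6.png

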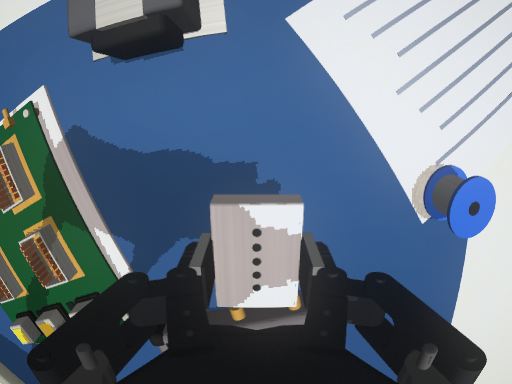

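```bash
python3 - <<'E'
from h import *
go(0.6507,-0.0784,0.19,np.radians(-77.8))
E
```

```text
pos [ 0.585  -0.2942  0.1519] yaw -99.76 shift units(30mm) [-1.274 -7.459 -0.943]
twist units(6deg) tot -3.66 alt 26.34 q6 1.17
```

Call:
play_rows --pt "1 -0.5 -0.3 0 0" --pt "1 -0.6 -0.7 -0.1 0" --pt "1 -0.17 -0.9 -0.1 0" --pt "1 0 -0.9 -0.14 0" --pt "1 0 -0.9 -0.15 0" --pt "1 0 -0.9 -0.15 0" --pt "1 0 -0.9 -0.15 0" --pt "1 0 -0.9 -0.15 0" --pt "1 0 -0.7 0 0" --pt "1 0 -0.36 0 0" --pt "1 0 0 0 -0.9" --pt "1 0 0 0 -0.9" --pt "1 0 0 0 -0.9" --pt "1 0 0 0 -0.96" --pt "1 0 0 0 0" --pt "1 0 0 0 0"

```text
clock: 16.05
position: [0.6501, -0.0784, 0.1888]
ee_rot: [-0.074, -0.703, -0.074, 0.703]
contact_force: [0.1, 0.6, 0.1]
width: 0.0433
```

```bash
python3 held.py w7; python3 - <<'E'
from h import *
go(0.6507,-0.0784,0.11,np.radians(-77.8))
E
```

```text
[ 0.6501 -0.0784  0.1888] 0.0433 [0.1 0.6 0.1]
n 7645 x [0.0576 0.0588 0.0707] z range [-0.0297 -0.0293  0.0292  0.0307]
x by z [np.float64(0.0596), np.float64(0.0588), np.float64(0.0588), np.float64(0.0588), np.float64(0.0587), np.float64(0.0587)]
y range [-0.025  -0.0216  0.0213  0.0253] ((0.1272106170654297, -20.846853256225586), (17.678598403930664, 50.34181213378906), 89.86024475097656)
pos [ 0.6502 -0.0784  0.1889] yaw -77.92 shift units(30mm) [ 2.629  0.005 -0.019]
twist units(6deg) tot -0.02 alt 29.98 q6 1.13
```

View pics/w7.png

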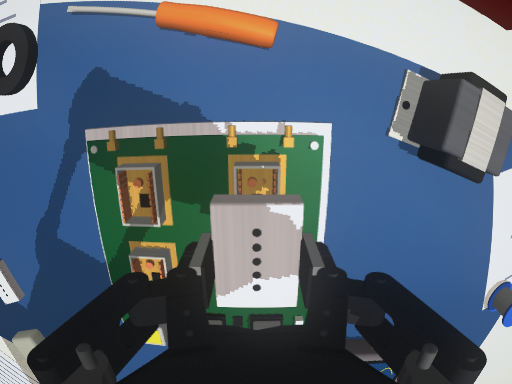

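Call:
play_rows --pt "1 0.5 0 0 0" --pt "1 0.8 0 0 0" --pt "1 0.7 0 0 0" --pt "1 0.4 0 0 0" --pt "1 0.2 0 0 0" --pt "1 0.1 0 0 0" --pt "1 0.1 0 0 0" --pt "1 0.05 0 0 0" --pt "1 0 0 0 0"

```text
clock: 17.0
position: [0.6506, -0.0783, 0.1039]
ee_rot: [0.075, 0.703, 0.075, -0.703]
contact_force: [0.1, -0.2, -0.1]
width: 0.0427
```

Call:
play_rows --pt "1 0.05 0 0 0" --pt "1 0.05 0 0 0" --pt "1 0.05 0 0 0" --pt "1 0.05 0 0 0" --pt "1 0 0 0 0"

```text
clock: 17.5
position: [0.6506, -0.0783, 0.0984]
ee_rot: [0.075, 0.703, 0.075, -0.703]
contact_force: [-1.2, -0.2, 4.1]
width: 0.0429
```

Call:
play_rows --pt "1 0.03 0 0 0" --pt "1 0.03 0 0 0" --pt "1 0.02 0 0 0" --pt "1 0 0 0 0"

```text
clock: 17.9
position: [0.6506, -0.0783, 0.0965]
ee_rot: [0.075, 0.704, 0.075, -0.703]
contact_force: [-2.9, 0.7, 8.4]
width: 0.0427
```

Call:
play_rows --pt "1 0.03 0 0 0" --pt "1 0.03 0 0 0" --pt "1 0 0 0 0"

```text
clock: 18.2
position: [0.6506, -0.0783, 0.0964]
ee_rot: [0.075, 0.704, 0.075, -0.702]
contact_force: [-4.6, 0.2, 15.3]
width: 0.0424
```

Bottomed out. Release, rise, then look.

Call:
play_rows --pt "1 -0.1 0 0 0" --pt "0.2 0 0 0 0" --pt "0.2 0 0 0 0" --pt "0.2 0 0 0 0" --pt "0.2 -0.3 0 0 0" --pt "0.2 -0.9 0 0 0" --pt "0.2 -1 0 0.5 0" --pt "0.2 -1 0 1 0" --pt "0.2 -1 0 1 0" --pt "0.2 -1 0 0 0" --pt "0.2 -0.5 0 0 0" --pt "0.2 0 0 0 0" --pt "0.2 0 0 0 0"

```text
clock: 19.5
position: [0.5769, -0.094, 0.2672]
ee_rot: [0.075, 0.703, 0.075, -0.703]
contact_force: [-0.4, 0.5, -0.8]
width: 0.0684
```

```bash
cat > home.py <<'E'
import sys
from h import *
n=sys.argv[1]
s=manip.get_state();print(s['position'].round(4),round(s['width'],4),s['contact_force'].round(1))
c=manip.camera_model('wrist');im,d=manip.get_image('wrist');save(n,im);C=wcloud(c,d);np.save(n+'.npy',C)
for i,(x,y) in enumerate([(.5708,-.0954),(.5503,.0019),(.6507,-.0784),(.6301,.019)]):
    print('F%d'%(i+1),end=' ');cover(C,x,y,r=0.042,lo=0.033,hi=0.05)
    q=C[:,:,:2]-np.array([x,y]);th=np.radians(12.17);a=q@[np.cos(th),np.sin(th)];b=q@[-np.sin(th),np.cos(th)]
    m=(abs(a)<.027)&(abs(b)<.019)&(C[:,:,2]>0.03)&(C[:,:,2]<0.06)
    if m.sum()>50:
        P=C[m];k=np.linalg.lstsq(np.c_[a[m],b[m],np.ones(m.sum())],P[:,2],rcond=None)[0];print('   plane tilt',k[:2].round(3),'z0',k[2].round(4))
for x,y in [(.4389,.2453),(.5817,.2776),(.47,.389)]: cover(C,x,y,r=0.06)
E
python3 home.py w8
```

```text
[ 0.5769 -0.094   0.2672] 0.0684 [-0.4  0.5 -0.8]
F1 n 509 centre 570.8 -95.9 size 52.5 35.5 long-axis yaw 11.6 ztop 0.0361
   plane tilt [0.001 0.011] z0 0.0364
F2 n 613 centre 550.3 2.2 size 52.3 36.8 long-axis yaw 12.0 ztop 0.0359
   plane tilt [0.005 0.014] z0 0.0358
F3 n 2636 centre 649.8 -79.0 size 61.2 43.7 long-axis yaw 11.8 ztop 0.0377
   plane tilt [-0.002  0.001] z0 0.0377
F4 n 599 centre 630.3 19.2 size 52.5 37.2 long-axis yaw 12.2 ztop 0.0360
   plane tilt [0.009 0.009] z0 0.0359
n 728 centre 439.1 245.7 size 60.2 46.8 long-axis yaw 32.4 ztop 0.0155
n 560 centre 582.9 269.6 size 60.3 30.9 long-axis yaw 9.8 ztop 0.0153
few 0
```

View pics/w8.png

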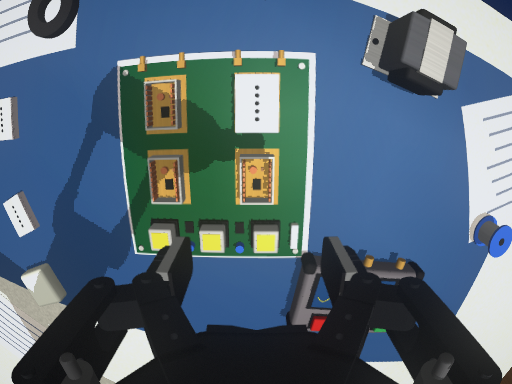

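Call:
play_rows --pt "0.2 0 -0.5 0.2 0" --pt "0.2 0.1 -0.9 0.3 0" --pt "0.2 0.1 -1 0.3 0" --pt "0.2 0.2 -1 0.3 0" --pt "0.2 0.2 -1 0.3 0" --pt "0.2 0.2 -1 0.3 0" --pt "0.2 0.2 -1 0.3 0" --pt "0.2 0.2 -1 0.3 0" --pt "0.2 0.2 -1 0.3 0" --pt "0.2 0.3 -1 0.3 0" --pt "0.2 0.3 -1 0.38 0" --pt "0.2 0.2 -0.8 0.2 0" --pt "0.2 0 -0.26 0.2 0" --pt "0.2 0 0 0 -0.85" --pt "0.2 0 0 0 -0.85" --pt "0.2 0 0 0 -0.85" --pt "0.2 0 0 0 -0.8" --pt "0.2 0 0 0 0" --pt "0.2 0 0 0 0"

```text
clock: 21.45
position: [0.3961, 0.2183, 0.201]
ee_rot: [-0.196, -0.679, -0.196, 0.68]
contact_force: [0.1, 0.3, 0.6]
width: 0.0684
```

```bash
python3 look.py w9 .439 .2455;python3 - <<'E'
from h import *
go(0.439,.2455,0.072,np.radians(-57.7))
E
```

```text
[0.3961 0.2183 0.201 ] 0.0684 [0.1 0.3 0.6]
n 3538 centre 438.7 246.3 size 60.4 44.5 long-axis yaw 33.3 ztop 0.0157
n 3535 centre 438.7 246.3 size 60.4 44.5 long-axis yaw 33.4 ztop 0.0157
pos [0.3962 0.2184 0.2011] yaw -57.8 shift units(30mm) [ 4.302 -0.005 -1.69 ]
twist units(6deg) tot -0.016 alt 29.98 q6 1.36
```

View pics/w9.png

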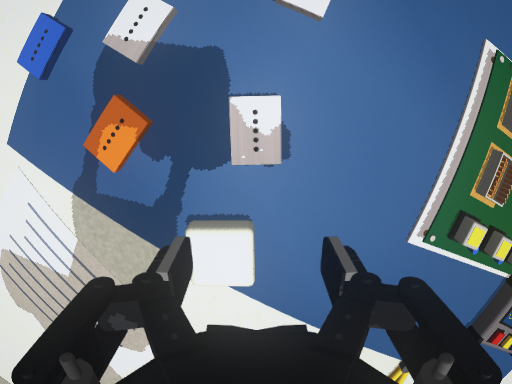

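Call:
play_rows --pt "0.2 0.2 0 -0.5 -0.18" --pt "0.2 0.7 0 -0.7 0" --pt "0.2 1 0.02 -0.49 0" --pt "0.2 1 0 0 0" --pt "0.2 0.8 0 0 0" --pt "0.2 0.4 0 0 0" --pt "0.2 0.2 0 0 0" --pt "0.2 0 0 0 0" --pt "0.2 0 0 0 0"

```text
clock: 22.4
position: [0.4401, 0.2461, 0.0726]
ee_rot: [0.203, 0.678, 0.203, -0.677]
contact_force: [-0.8, 1.0, 0.5]
width: 0.068
```

```bash
python3 - <<'E'
from h import *
go(0.4387,.2463,0.072,np.radians(-56.7));s=manip.get_state();print(s['width'],s['contact_force'])
E
```

```text
pos [0.4401 0.2461 0.0726] yaw -56.62 shift units(30mm) [ 0.018 -0.031  0.037]
twist units(6deg) tot 0.013 alt -29.99 q6 1.36
0.0679954887298801 [-0.79391105  0.9666329   0.54966698]
```

Call:
play_rows --newtons 45 --pt "1 0 0 0 0" --pt "1 0 0 0 0" --pt "1 0 0 0 0" --pt "1 0 0 0 0" --pt "1 0 0 0 0" --pt "1 -0.3 0 0 0" --pt "1 -0.7 0 0 0" --pt "1 -0.9 0 0 0" --pt "1 -0.9 0 0 0" --pt "1 -0.8 0 0 0" --pt "1 -0.3 0 0 0" --pt "1 0 0 0 0"

```text
clock: 23.6
position: [0.4399, 0.246, 0.1906]
ee_rot: [0.203, 0.678, 0.203, -0.676]
contact_force: [0.7, -0.3, -0.9]
width: 0.043
```

```bash
python3 held.py w10; python3 - <<'E'
from h import *
go(0.6301,0.019,0.19,np.radians(-77.8))
E
```

```text
[0.4399 0.246  0.1906] 0.043 [ 0.7 -0.3 -0.9]
n 7767 x [0.0564 0.0577 0.0696] z range [-0.0296 -0.0291  0.0298  0.0316]
x by z [np.float64(0.0587), np.float64(0.0576), np.float64(0.0576), np.float64(0.0576), np.float64(0.0575), np.float64(0.0575)]
y range [-0.0264 -0.0216  0.0214  0.0221] ((-2.1466007232666016, -20.82012176513672), (17.633136749267578, 48.479576110839844), 89.99959564208984)
pos [0.4392 0.2457 0.1893] yaw -56.62 shift units(30mm) [-0.02   9.812 -1.158]
twist units(6deg) tot 3.529 alt -26.47 q6 1.36
```

Call:
play_rows --pt "1 0 0.4 -0.05 0" --pt "1 0 0.8 -0.1 0" --pt "1 0 0.9 -0.1 0" --pt "1 0 0.9 -0.1 0" --pt "1 0 0.9 -0.1 0" --pt "1 0 0.9 -0.1 0" --pt "1 0 0.9 -0.1 0" --pt "1 0 0.9 -0.1 0" --pt "1 0 0.9 -0.1 0" --pt "1 0 0.9 -0.1 0" --pt "1 0 0.9 -0.1 0" --pt "1 0 0.5 -0.1 0" --pt "1 0 0 0 0.9" --pt "1 0 0 0 0.9" --pt "1 0 0 0 0.9" --pt "1 0 0 0 0.83" --pt "1 0 0 0 0" --pt "1 0 0 0 0"

```text
clock: 25.45
position: [0.6296, 0.0192, 0.1884]
ee_rot: [-0.076, -0.702, -0.076, 0.704]
contact_force: [1.7, -0.3, -0.0]
width: 0.043
```

```bash
python3 held.py w11; python3 - <<'E'
from h import *
go(0.6301,0.019,0.1026,np.radians(-77.8))
E
```

```text
[0.6296 0.0192 0.1884] 0.043 [ 1.7 -0.3 -0. ]
n 7761 x [0.0565 0.0577 0.0696] z range [-0.0296 -0.0291  0.0298  0.0315]
x by z [np.float64(0.0587), np.float64(0.0577), np.float64(0.0576), np.float64(0.0576), np.float64(0.0575), np.float64(0.0575)]
y range [-0.0222 -0.0215  0.0214  0.0249] ((1.3768806457519531, -20.807315826416016), (17.61041259765625, 47.140647888183594), 89.99024200439453)
pos [0.6296 0.0193 0.1887] yaw -77.71 shift units(30mm) [ 2.868  0.012 -0.016]
twist units(6deg) tot 0.014 alt -29.99 q6 1.28
```

View pics/w11.png

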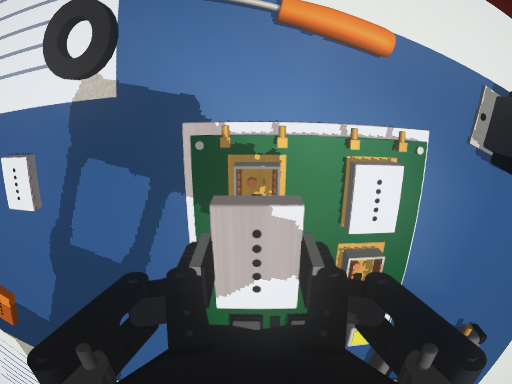

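Call:
play_rows --pt "1 0.5 0 0 0" --pt "1 0.9 0 0 0" --pt "1 0.8 0 0 0" --pt "1 0.4 0 0 0" --pt "1 0.2 0 0 0" --pt "1 0.07 0 0 0" --pt "1 0.05 0 0 0" --pt "1 0.05 0 0 0" --pt "1 0.05 0 0 0" --pt "1 0.05 0 0 0" --pt "1 0.03 0 0 0" --pt "1 0 0 0 0"

```text
clock: 26.7
position: [0.6304, 0.0193, 0.0973]
ee_rot: [0.075, 0.704, 0.075, -0.703]
contact_force: [-1.4, 0.8, 4.5]
width: 0.0429
```

Call:
play_rows --pt "1 0.04 0 0 0" --pt "1 0.04 0 0 0" --pt "1 0.03 0 0 0" --pt "1 0.03 0 0 0" --pt "1 0 0 0 0"

```text
clock: 27.2
position: [0.6305, 0.0193, 0.0952]
ee_rot: [0.075, 0.704, 0.075, -0.702]
contact_force: [-2.3, 0.6, 15.9]
width: 0.0427
```

Call:
play_rows --pt "1 -0.1 0 0 0" --pt "0.2 0 0 0 0" --pt "0.2 0 0 0 0" --pt "0.2 0 0 0 0" --pt "0.2 -0.4 0 0 0" --pt "0.2 -1 0 0 0" --pt "0.2 -1 0 0 0" --pt "0.2 -1 -0.5 0.1 0" --pt "0.2 0 -1 0.2 0" --pt "0.2 0 -1 0.2 0" --pt "0.2 0 -1 0.2 0" --pt "0.2 0 -1 0.2 0" --pt "0.2 0 -1 0.2 0" --pt "0.2 0 -1 0.2 0" --pt "0.2 0 -1 0.2 0" --pt "0.2 0 -0.8 0.13 0" --pt "0.2 0 -0.53 0 0" --pt "0.2 0 0 0 0.37" --pt "0.2 0 0 0 0" --pt "0.2 0 0 0 0"

```text
clock: 29.2
position: [0.5265, 0.2676, 0.1973]
ee_rot: [0.062, 0.705, 0.062, -0.704]
contact_force: [0.0, -0.6, -0.1]
width: 0.0684
```

```bash
python3 home.py w12;python3 look.py w13 .5817 .2776;python3 - <<'E'
from h import *
go(0.5817,.2776,0.072,np.radians(-80))
E
```

```text
[0.5265 0.2676 0.1973] 0.0684 [ 0.  -0.6 -0.1]
F1 few 0
F2 n 595 centre 549.6 3.2 size 53.4 37.0 long-axis yaw 11.9 ztop 0.0362
   plane tilt [-0.003  0.01 ] z0 0.0356
F3 few 0
F4 n 961 centre 627.3 29.0 size 60.8 28.6 long-axis yaw 15.8 ztop 0.0380
   plane tilt [-0.005  0.001] z0 0.0381
few 0
n 3625 centre 581.7 278.2 size 59.4 44.4 long-axis yaw 10.1 ztop 0.0157
n 2273 centre 468.4 390.6 size 61.5 45.0 long-axis yaw -2.5 ztop 0.0157
[0.5265 0.2674 0.1972] 0.0684 [1.7 0.4 0.8]
n 3629 centre 581.7 278.1 size 59.4 44.5 long-axis yaw 9.9 ztop 0.0157
n 3627 centre 581.7 278.1 size 59.4 44.5 long-axis yaw 9.9 ztop 0.0157
pos [0.5265 0.2674 0.1971] yaw -80.04 shift units(30mm) [ 4.171 -0.019 -1.871]
twist units(6deg) tot -0.007 alt 29.99 q6 1.75
```

View pics/w13.png

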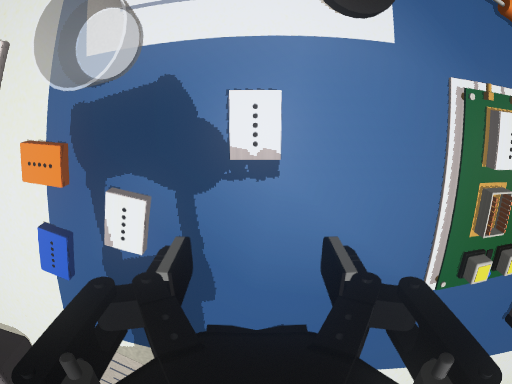

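Call:
play_rows --pt "0.2 0.2 0 -0.5 0" --pt "0.2 0.7 0 -0.8 0" --pt "0.2 1 -0.03 -0.57 0" --pt "0.2 1 0 0 0" --pt "0.2 0.8 0 0 0" --pt "0.2 0.35 0 0 0" --pt "0.2 0.15 0 0 0" --pt "0.2 0 0 0 0" --pt "0.2 0 0 0 0"

```text
clock: 30.2
position: [0.5822, 0.2787, 0.0723]
ee_rot: [0.061, 0.705, 0.062, -0.704]
contact_force: [0.7, 0.2, 0.3]
width: 0.068
```

```bash
python3 - <<'E'
from h import *
go(0.5817,.2781,0.072,np.radians(-80));s=manip.get_state();print(s['width'],s['contact_force'])
E
```

```text
pos [0.5822 0.2787 0.0723] yaw -80.03 shift units(30mm) [0.009 0.016 0.021]
twist units(6deg) tot -0.005 alt 30.0 q6 1.74
0.06801858676004774 [0.67490467 0.17258472 0.337784  ]
```

Call:
play_rows --newtons 45 --pt "1 0 0 0 0" --pt "1 0 0 0 0" --pt "1 0 0 0 0" --pt "1 0 0 0 0" --pt "1 0 0 0 0" --pt "1 -0.3 0 0 0" --pt "1 -0.7 0 0 0" --pt "1 -0.9 0 0 0" --pt "1 -0.9 0 0 0" --pt "1 -0.8 0 0 0" --pt "1 -0.3 0 0 0" --pt "1 0 0 0 0"

```text
clock: 31.4
position: [0.5818, 0.2787, 0.1896]
ee_rot: [0.061, 0.705, 0.062, -0.703]
contact_force: [-0.6, -0.0, 0.1]
width: 0.0429
```

```bash
python3 held.py w14; python3 - <<'E'
from h import *
go(0.5708,-0.0954,0.19,np.radians(-77.8))
E
```

```text
[0.5818 0.2787 0.1896] 0.0429 [-0.6 -0.   0.1]
n 7885 x [0.0557 0.0569 0.069 ] z range [-0.0302 -0.0298  0.0291  0.0306]
x by z [np.float64(0.0576), np.float64(0.0569), np.float64(0.0568), np.float64(0.0568), np.float64(0.0568), np.float64(0.0567)]
y range [-0.0221 -0.0215  0.0213  0.022 ] ((-0.09153938293457031, -21.092899322509766), (44.113162994384766, 18.15785789489746), 0.025856399908661842)
pos [0.581  0.2784 0.1881] yaw -80.03 shift units(30mm) [-0.063 12.212  2.494]
twist units(6deg) tot -0.371 alt 29.63 q6 1.74
```

Home TCP height for this one: 0.038+0.0568 = 0.0948.

Call:
play_rows --pt "1 0 0.4 0.1 0" --pt "1 0 0.8 0.2 0" --pt "1 0 0.9 0.2 0" --pt "1 0 0.9 0.2 0" --pt "1 0 0.9 0.2 0" --pt "1 0 0.9 0.2 0" --pt "1 0 0.9 0.2 0" --pt "1 0 0.9 0.2 0" --pt "1 0 0.9 0.2 0" --pt "1 0 0.9 0.2 0" --pt "1 0 0.9 0.2 0" --pt "1 0 0.9 0.2 0" --pt "1 0 0.9 0.2 0" --pt "1 0 0.7 0 0" --pt "1 0 0.31 0 0" --pt "1 0 0 0 -0.37" --pt "1 0 0 0 0" --pt "1 0 0 0 0"

```text
clock: 33.25
position: [0.5697, -0.092, 0.1874]
ee_rot: [-0.075, -0.703, -0.075, 0.704]
contact_force: [0.1, 0.0, -0.9]
width: 0.043
```

```bash
python3 held.py w15; python3 - <<'E'
from h import *
go(0.5708,-0.0954,0.1018,np.radians(-77.8))
E
```

```text
[ 0.5697 -0.092   0.1874] 0.043 [ 0.1  0.  -0.9]
n 7886 x [0.0557 0.0569 0.069 ] z range [-0.0302 -0.0298  0.0292  0.0311]
x by z [np.float64(0.0576), np.float64(0.0569), np.float64(0.0568), np.float64(0.0569), np.float64(0.0568), np.float64(0.0568)]
y range [-0.0222 -0.0215  0.0214  0.0254] ((1.5740222930908203, -21.081134796142578), (47.62532424926758, 18.149200439453125), 0.11303062736988068)
pos [ 0.5699 -0.0919  0.1875] yaw -77.81 shift units(30mm) [ 2.858  0.124 -0.008]
twist units(6deg) tot -0.002 alt 30.0 q6 1.08
```

View pics/w15.png

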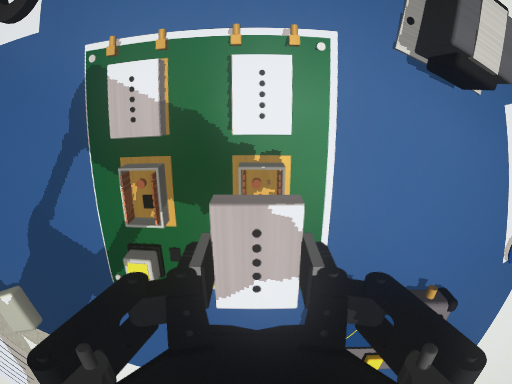

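Call:
play_rows --pt "1 0.5 0.12 0 0" --pt "1 0.9 0 0 0" --pt "1 0.8 0 0 0" --pt "1 0.4 0 0 0" --pt "1 0.2 0 0 0" --pt "1 0.06 0 0 0" --pt "1 0.05 0 0 0" --pt "1 0.05 0 0 0" --pt "1 0.05 0 0 0" --pt "1 0.05 0 0 0" --pt "1 0.05 0 0 0" --pt "1 0.03 0 0 0" --pt "1 0 0 0 0"

```text
clock: 34.6
position: [0.5717, -0.096, 0.0951]
ee_rot: [0.075, 0.704, 0.075, -0.702]
contact_force: [-0.9, 0.2, 3.7]
width: 0.0432
```

Call:
play_rows --pt "1 0.03 0 0 0" --pt "1 0.03 0 0 0" --pt "1 0.02 0 0 0" --pt "1 0 0 0 0"

```text
clock: 35.0
position: [0.5717, -0.096, 0.0945]
ee_rot: [0.075, 0.704, 0.075, -0.702]
contact_force: [-3.9, 1.5, 18.3]
width: 0.0432
```

Call:
play_rows --pt "1 -0.1 0 0 0" --pt "0.2 0 0 0 0" --pt "0.2 0 0 0 0" --pt "0.2 0 0 0 0" --pt "0.2 -0.4 0 0 0" --pt "0.2 -1 0 0 0" --pt "0.2 -1 0 0 0" --pt "0.2 -1 0 0 0" --pt "0.2 0 0 0 0.9" --pt "0.2 0 0 0 0.9" --pt "0.2 0 0 0 0.65" --pt "0.2 0 0 0 0"

```text
clock: 36.2
position: [0.5711, -0.0959, 0.1972]
ee_rot: [-0.015, 0.707, -0.016, -0.707]
contact_force: [-0.4, 0.2, 0.5]
width: 0.0685
```

```bash
python3 home.py w16; python3 - <<'E'
from h import *
go(0.418,.392,0.2,np.radians(-92.5))
E
```

```text
[ 0.5711 -0.0959  0.1972] 0.0685 [-0.4  0.2  0.5]
F1 n 3807 centre 571.1 -96.5 size 61.0 44.5 long-axis yaw 12.2 ztop 0.0378
   plane tilt [-0.002  0.001] z0 0.0379
F2 n 890 centre 550.0 2.3 size 52.8 37.4 long-axis yaw 11.7 ztop 0.0359
   plane tilt [0.001 0.014] z0 0.0357
F3 n 4362 centre 649.9 -78.6 size 60.5 44.4 long-axis yaw 12.2 ztop 0.0377
   plane tilt [-0.003  0.001] z0 0.0377
F4 n 3336 centre 629.6 18.8 size 60.0 45.7 long-axis yaw 12.0 ztop 0.0379
   plane tilt [-0.002 -0.001] z0 0.0379
few 0
few 0
few 0
pos [ 0.5711 -0.0959  0.197 ] yaw -92.43 shift units(30mm) [ -0.105 -16.031   5.787]
twist units(6deg) tot 0.012 alt -29.99 q6 1.33
```

Call:
play_rows --pt "0.2 0 -0.5 0.1 0" --pt "0.2 0 -0.9 0.3 0" --pt "0.2 0 -0.9 0.35 0" --pt "0.2 0 -0.9 0.35 0" --pt "0.2 0 -0.9 0.35 0" --pt "0.2 0 -0.9 0.35 0" --pt "0.2 0 -0.9 0.35 0" --pt "0.2 0 -0.9 0.35 0" --pt "0.2 0 -0.9 0.35 0" --pt "0.2 0 -0.9 0.35 0" --pt "0.2 0 -0.9 0.35 0" --pt "0.2 0 -0.9 0.35 0" --pt "0.2 0 -0.9 0.35 0" --pt "0.2 0 -0.9 0.35 0" --pt "0.2 0 -0.9 0.35 0" --pt "0.2 0 -0.9 0.35 0" --pt "0.2 0 -0.9 0.35 0" --pt "0.2 0 -0.9 0.15 0" --pt "0.2 0 -0.23 0 0" --pt "0.2 0 0 0 0"

```text
clock: 38.25
position: [0.4175, 0.3932, 0.1963]
ee_rot: [0.014, -0.707, 0.015, 0.707]
contact_force: [-0.1, 0.4, 0.4]
width: 0.0686
```

Call:
play_rows --pt "0.2 0 0 0 0"

```text
clock: 38.35
position: [0.4179, 0.3915, 0.1963]
ee_rot: [0.015, -0.707, 0.016, 0.707]
contact_force: [-0.1, -0.2, 0.0]
width: 0.0682
```

```bash
python3 look.py w17 .468 .390;python3 - <<'E'
from h import *
go(0.468,.390,0.072,np.radians(-92.5))
E
```

```text
[0.4179 0.3915 0.1963] 0.0682 [-0.1 -0.2  0. ]
n 3626 centre 467.9 390.9 size 59.4 44.6 long-axis yaw -2.6 ztop 0.0157
n 3621 centre 467.9 390.9 size 59.4 44.6 long-axis yaw -2.6 ztop 0.0157
pos [0.418  0.3912 0.1963] yaw -92.52 shift units(30mm) [ 4.142 -0.039 -1.668]
twist units(6deg) tot -0.004 alt 30.0 q6 2.25
```

View pics/w17.png

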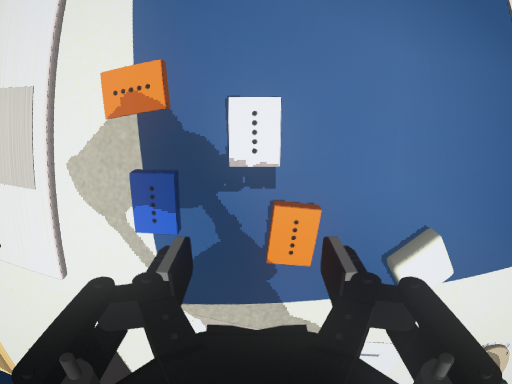

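Call:
play_rows --pt "0.2 0 0 -0.5 0" --pt "0.2 0.6 -0.03 -0.8 0" --pt "0.2 1 -0.03 -0.36 0" --pt "0.2 1 0 0 0" --pt "0.2 0.9 0 0 0" --pt "0.2 0.4 0 0 0" --pt "0.2 0.24 0 0 0" --pt "0.2 0 0 0 0" --pt "0.2 0 0 0 0"

```text
clock: 39.3
position: [0.469, 0.3921, 0.0734]
ee_rot: [-0.016, 0.708, -0.015, -0.706]
contact_force: [0.1, -0.2, 0.9]
width: 0.0684
```

```bash
python3 - <<'E'
from h import *
go(0.4679,.3909,0.072,np.radians(-92.5));s=manip.get_state();print(s['width'],s['contact_force'])
E
```

```text
pos [0.469  0.3921 0.0734] yaw -92.52 shift units(30mm) [0.046 0.042 0.035]
twist units(6deg) tot -0.003 alt 30.0 q6 2.2
0.0684114995939207 [ 0.10913282 -0.20319979  0.92777703]
```

Call:
play_rows --newtons 45 --pt "1 0.03 0.03 0.03 0" --pt "1 0 0 0 0" --pt "1 0 0 0 0" --pt "1 0 0 0 0" --pt "1 0 0 0 0" --pt "1 -0.3 0 0 0" --pt "1 -0.7 0 0 0" --pt "1 -0.9 0 0 0" --pt "1 -0.9 0 0 0" --pt "1 -0.8 0 0 0" --pt "1 -0.3 0 0 0" --pt "1 0 0 0 0"

```text
clock: 40.5
position: [0.4676, 0.3913, 0.1899]
ee_rot: [-0.016, 0.708, -0.015, -0.706]
contact_force: [0.4, -0.9, 0.8]
width: 0.0429
```

```bash
python3 held.py w18; python3 - <<'E'
from h import *
go(0.5503,0.0021,0.19,np.radians(-77.8))
E
```

```text
[0.4676 0.3913 0.1899] 0.0429 [ 0.4 -0.9  0.8]
n 7909 x [0.0559 0.057  0.0694] z range [-0.0311 -0.0308  0.0278  0.0295]
x by z [np.float64(0.057), np.float64(0.057), np.float64(0.0569), np.float64(0.0569), np.float64(0.0569), np.float64(0.0569)]
y range [-0.0262 -0.0216  0.0212  0.0219] ((-2.175922393798828, -21.55965805053711), (19.107017517089844, 48.119014739990234), 89.99127197265625)
pos [0.467  0.3909 0.1884] yaw -92.5 shift units(30mm) [-0.054 12.825 -3.341]
twist units(6deg) tot -2.45 alt 27.55 q6 2.2
```

Call:
play_rows --pt "1 0 0.4 -0.1 0" --pt "1 0 0.8 -0.2 0" --pt "1 0 0.9 -0.25 0" --pt "1 0 0.9 -0.25 0" --pt "1 0 0.9 -0.25 0" --pt "1 0 0.9 -0.25 0" --pt "1 0 0.9 -0.25 0" --pt "1 0 0.9 -0.25 0" --pt "1 0 0.9 -0.25 0" --pt "1 0 0.9 -0.25 0" --pt "1 0 0.9 -0.25 0" --pt "1 0 0.9 -0.25 0" --pt "1 0 0.9 -0.25 0" --pt "1 0 0.9 -0.25 0" --pt "1 0 0.8 -0.04 0" --pt "1 0 0 0 -0.85" --pt "1 0 0 0 -0.85" --pt "1 0 0 0 -0.75" --pt "1 0 0 0 0" --pt "1 0 0 0 0"

```text
clock: 42.55
position: [0.5497, 0.0025, 0.1873]
ee_rot: [-0.074, -0.702, -0.074, 0.704]
contact_force: [0.4, -0.3, -0.2]
width: 0.043
```

```bash
python3 held.py w19; python3 - <<'E'
from h import *
go(0.5491,0.0019,0.1019,np.radians(-77.8))
E
```

```text
[0.5497 0.0025 0.1873] 0.043 [ 0.4 -0.3 -0.2]
n 7903 x [0.0558 0.057  0.0693] z range [-0.0311 -0.0307  0.0277  0.0296]
x by z [np.float64(0.0569), np.float64(0.057), np.float64(0.0568), np.float64(0.0568), np.float64(0.0569), np.float64(0.0568)]
y range [-0.0236 -0.0215  0.0213  0.022 ] ((-0.7801761627197266, -21.536827087402344), (45.62990951538086, 19.107675552368164), 0.11043199151754379)
pos [0.5499 0.0026 0.1875] yaw -77.9 shift units(30mm) [2.854 0.02  0.024]
twist units(6deg) tot -0.016 alt 29.98 q6 1.24
```

View pics/w19.png

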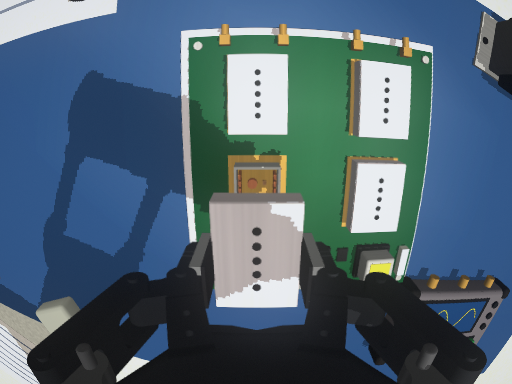

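Call:
play_rows --pt "1 0.5 0.02 0.05 0" --pt "1 0.9 0 0 0" --pt "1 0.8 0 0 0" --pt "1 0.4 0 0 0" --pt "1 0.2 0 0 0" --pt "1 0.06 0 0 0" --pt "1 0.05 0 0 0" --pt "1 0.05 0 0 0" --pt "1 0.05 0 0 0" --pt "1 0.05 0 0 0" --pt "1 0.05 0 0 0" --pt "1 0.03 0 0 0" --pt "1 0 0 0 0"

```text
clock: 43.9
position: [0.5497, 0.0019, 0.0953]
ee_rot: [0.075, 0.704, 0.075, -0.702]
contact_force: [-0.6, 0.4, 5.4]
width: 0.043
```

Call:
play_rows --pt "1 0.03 0 0 0" --pt "1 0.03 0 0 0" --pt "1 0.02 0 0 0" --pt "1 0 0 0 0"

```text
clock: 44.3
position: [0.5497, 0.0019, 0.0946]
ee_rot: [0.075, 0.704, 0.075, -0.702]
contact_force: [-3.2, 0.6, 18.6]
width: 0.0434
```

Home. Release, rise and back off so that all four covers and modules show.

Call:
play_rows --pt "1 -0.1 0 0 0" --pt "0.2 0 0 0 0" --pt "0.2 0 0 0 0" --pt "0.2 0 0 0 0" --pt "0.2 -0.4 0 0 0" --pt "0.2 -1 0 0 0" --pt "0.2 -1 0.5 0.3 0" --pt "0.2 -1 1 0.6 0" --pt "0.2 -1 0.5 0.5 0" --pt "1 -1 0 0 0" --pt "1 -0.5 0 0 0" --pt "1 0 0 0 0" --pt "1 0 0 0 0"

```text
clock: 45.6
position: [0.5204, -0.0654, 0.2718]
ee_rot: [0.075, 0.703, 0.075, -0.703]
contact_force: [0.3, -0.2, 0.8]
width: 0.0099
```

```bash
python3 home.py w20; python3 - <<'E'
from h import *
C=np.load('w20.npy');im=cv2.imread('pics/w20.png')[:,:,::-1]
hsv=cv2.cvtColor(im,cv2.COLOR_RGB2HSV)
m=cv2.inRange(hsv,(20,90,90),(36,255,255))
n,l,stt,ce=cv2.connectedComponentsWithStats(m)
for i in range(1,n):
    p=np.median(C[l==i],0)
    if stt[i,4]>80 and .03<p[2]<.06: print('yel',stt[i],p.round(4))
it,_=manip.get_image('top');save('top20',it)
go(0.4,-0.267,.13)
E
```

```text
[ 0.5204 -0.0654  0.2718] 0.0099 [ 0.3 -0.2  0.8]
F1 n 2453 centre 571.5 -96.0 size 60.5 44.5 long-axis yaw 12.5 ztop 0.0377
   plane tilt [-0.  0.] z0 0.0377
F2 n 2389 centre 550.3 1.9 size 60.2 44.6 long-axis yaw 11.3 ztop 0.0377
   plane tilt [-0.001 -0.001] z0 0.0377
F3 n 2457 centre 652.8 -77.7 size 60.4 44.4 long-axis yaw 12.1 ztop 0.0376
   plane tilt [-0.003  0.   ] z0 0.0377
F4 n 2427 centre 629.3 18.6 size 60.9 44.9 long-axis yaw 11.8 ztop 0.0379
   plane tilt [ 0.001 -0.002] z0 0.0379
few 0
few 0
few 0
yel [182 190  19  18 321] [ 0.4814 -0.0022  0.0442]
yel [238 190  19  18 341] [ 0.4945 -0.0609  0.0443]
yel [294 191  19  17 309] [ 0.5064 -0.1194  0.0443]
yel [378 285  17  12 140] [ 0.4078 -0.2665  0.0425]
pos [ 0.52   -0.0651  0.2706] yaw -77.79 shift units(30mm) [4.692 5.735 5.323]
```

View pics/w20.png

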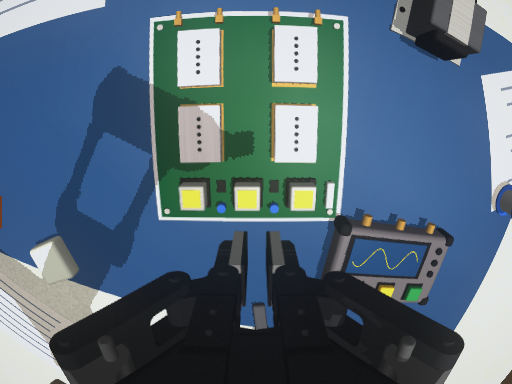

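View pics/top20.png

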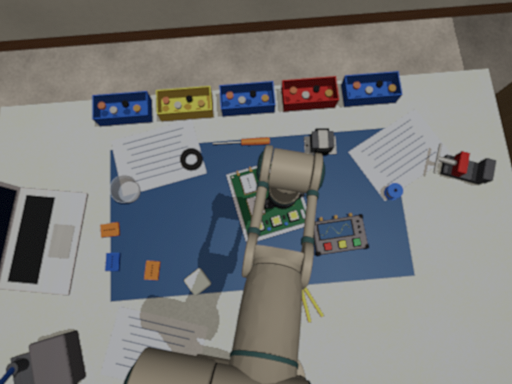

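Call:
play_rows --pt "1 0 0.4 0.4 0" --pt "1 0 0.8 0.7 0" --pt "1 0 0.8 0.75 0" --pt "1 0 0.8 0.75 0" --pt "1 0 0.8 0.75 0" --pt "1 0 0.8 0.75 0" --pt "1 0 0.8 0.75 0" --pt "1 0.5 0.53 0.47 0" --pt "1 1 0 0 0" --pt "1 1 0 0 0" --pt "1 1 0 0 0" --pt "1 0.8 0 0 0" --pt "1 0.3 0 0 0" --pt "1 0 0 0 0" --pt "1 0 0 0 0"

```text
clock: 47.2
position: [0.4015, -0.2674, 0.1341]
ee_rot: [0.075, 0.703, 0.075, -0.703]
contact_force: [-0.6, -0.3, 0.1]
width: 0.0002
```

```bash
python3 - <<'E'
from h import *
go(0.4,-0.267,.1155);s=manip.get_state();print(s['width'],s['contact_force'])
im,_=manip.get_image('wrist');save('w21',im)
E
```

```text
pos [ 0.4015 -0.2674  0.1341] yaw -77.79 shift units(30mm) [ 0.621 -0.025  0.046]
0.00018985626811124771 [-0.60791107 -0.27922684  0.14463808]
```

View pics/w21.png

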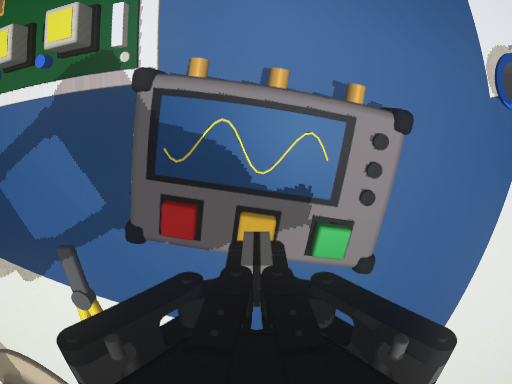

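Tips are above the yellow key (255,225). Press.

Call:
play_rows --pt "1 0.2 -0.02 0.05 0" --pt "1 0.2 0 0 0" --pt "1 0.1 0 0 0" --pt "1 0.1 0 0 0" --pt "1 0.07 0 0 0" --pt "1 0.06 0 0 0" --pt "1 0 0 0 0"

```text
clock: 47.95
position: [0.3994, -0.2669, 0.112]
ee_rot: [-0.075, -0.703, -0.075, 0.703]
contact_force: [-0.5, 1.0, 3.3]
width: 0.0002
```

Call:
play_rows --pt "1 0.04 0 0 0" --pt "1 0.03 0 0 0" --pt "1 0 0 0 0" --pt "1 0 0 0 0"

```text
clock: 48.35
position: [0.3994, -0.2669, 0.1114]
ee_rot: [0.075, 0.703, 0.075, -0.703]
contact_force: [-3.0, 1.9, 15.3]
width: -0.0
```

Call:
play_rows --pt "1 -0.3 0 0 0" --pt "1 -0.5 0 0 0" --pt "1 0 0.5 0.1 0" --pt "1 0 0.7 0.1 0" --pt "1 0 0.36 0 0" --pt "1 0 0 0 0" --pt "1 0 0 0 0"

```text
clock: 49.05
position: [0.4031, -0.3142, 0.1329]
ee_rot: [-0.074, -0.703, -0.075, 0.704]
contact_force: [-0.4, -0.0, 0.2]
width: 0.0
```

```bash
python3 - <<'E'
from h import *
go(0.4036,-0.314,.1155);s=manip.get_state();print(s['width'],s['contact_force'])
E
```

```text
pos [ 0.4031 -0.3142  0.1329] yaw -77.88 shift units(30mm) [ 0.581 -0.002 -0.02 ]
3.8004415028205465e-05 [-0.44683547 -0.00193733  0.16136374]
```

Call:
play_rows --pt "1 0.2 0 0 0" --pt "1 0.2 0 0 0" --pt "1 0.1 0 0 0" --pt "1 0.1 0 0 0" --pt "1 0.07 0 0 0" --pt "1 0.06 0 0 0" --pt "1 0 0 0 0"

```text
clock: 49.75
position: [0.4033, -0.3135, 0.1119]
ee_rot: [-0.075, -0.703, -0.075, 0.703]
contact_force: [-0.7, 2.1, 3.3]
width: -0.0
```

Call:
play_rows --pt "1 0.04 0 0 0" --pt "1 0.03 0 0 0" --pt "1 0 0 0 0" --pt "1 0 0 0 0" --pt "1 -0.3 0 0 0" --pt "1 -1 0 0 0" --pt "1 -1 0 0 0" --pt "1 -1 0 0 0" --pt "1 -1 0 0 0" --pt "1 -1 0 0 0" --pt "1 0 0 0 0" --pt "1 0 0 0 0"

```text
clock: 50.95
position: [0.4036, -0.3143, 0.2693]
ee_rot: [0.076, 0.704, 0.074, -0.703]
contact_force: [-0.2, 0.1, -0.2]
width: 0.0003
```

```bash
python3 home.py w22; python3 - <<'E'
from h import *
C=np.load('w22.npy')
c=manip.camera_model('wrist')
for q in ['key_red','key_yellow','key_green']:
    for r in manip.regions_of('wrist',q)[:1]: print(q,r['conf'],np.median(C[r['mask']],0).round(4))
E
```

```text
[ 0.4036 -0.3143  0.2693] 0.0003 [-0.2  0.1 -0.2]
F1 n 747 centre 557.0 -99.8 size 45.4 31.8 long-axis yaw -77.7 ztop 0.0374
   plane tilt [-0.011  0.003] z0 0.0374
F2 n 1002 centre 549.1 1.5 size 60.3 47.8 long-axis yaw 10.5 ztop 0.0373
   plane tilt [ 0.001 -0.005] z0 0.0374
F3 few 0
F4 few 0
few 0
few 0
few 0
key_red 0.69 [ 0.3983 -0.2211  0.0425]
key_yellow 0.76 [ 0.4009 -0.2682  0.0426]
key_green 0.61 [ 0.4036 -0.3147  0.0425]
```

View pics/w22.png

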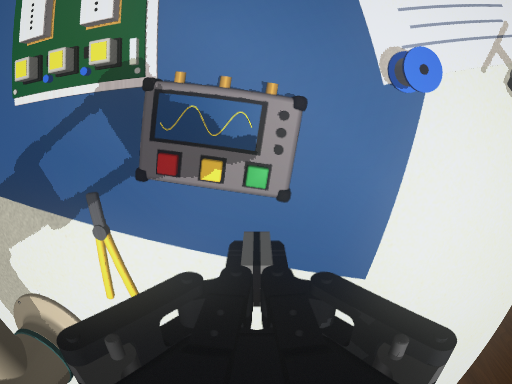

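```bash
python3 - <<'E'
from h import *
it,d=manip.get_image('top');save('top23',it);C=cloud(manip.camera_model('top'),d)
for x,y in [(.5708,-.0954),(.5503,.0019),(.6507,-.0784),(.6301,.019)]: cover(C,x,y,r=0.04,lo=0.031,hi=0.05)
E
```

```text
n 236 centre 569.3 -99.7 size 60.4 43.3 long-axis yaw 12.1 ztop 0.0384
n 238 centre 548.9 -1.9 size 60.7 43.9 long-axis yaw 11.9 ztop 0.0380
n 229 centre 651.0 -80.8 size 60.3 43.4 long-axis yaw 11.5 ztop 0.0383
n 231 centre 628.5 14.9 size 61.5 44.1 long-axis yaw 11.8 ztop 0.0384
```

View pics/top23.png

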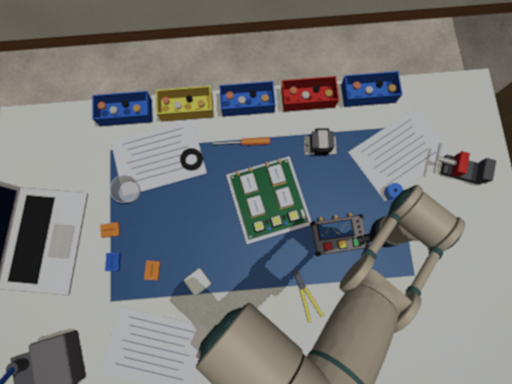

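Four covers sit on the four frames and the other things are where they were. Hand in.

```bash
python3 -c "
from rig import manip
print(manip.sign_off())"
```

```text
the job is handed in; nothing more can be done
None
```

The job is done and handed in at about 51 s of the 210 s allowed. I pressed red, pushed the three modules home, fitted and pressed down all four metal covers, then pressed yellow and then green.

- **Modules and covers:** the last wrist view of them showed the module tops at 44.2–44.3 mm (home is 44) and the cover tops at 37.6–37.9 mm (home is 38). All covers were level within 0.003 rad and within about 2 mm of their frame centres.
- **Keys:** all three stood level at about 42.5 mm after the presses, so they were up. Red and yellow bottomed out at 15–24 N. For green I read 3.3 N part-way and then pushed about 2 mm further, the same stroke as yellow, but took no force reading at the bottom.
- **Other things:** in the last top picture they were where they started. I left the orange, blue and blank-white look-alikes alone.
- **One disagreement:** the top camera puts the covers, and every other point I compared, up to about 4 mm nearer −y than the wrist camera. I took that as calibration offset, because frames and covers shift together. The wrist readings of cover 3's position also varied by about 3 mm between views, still inside the 5 mm limit.

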